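# Load the bench drying oven and shut it up

### The arm

A 6-joint arm with a two-finger parallel gripper is mounted at the origin on the work surface. World frame = base frame: x ahead of the robot, y to its left, z up, the work surface at z = 0. Lengths are in m, angles in degrees, forces in N, time in s.
With the tool pointing down it reaches from about 0.4 to 0.825 m from the base axis. Payload 7 kg.
Tool frame: the origin (TCP) lies midway between the tips of the shut fingers; the grasp point (between the pads) lies 19 mm behind it (r.grasp_offset is the distance from the TCP to the grasp point, in m); z points along the fingers, x is the direction in which the jaws open and shut, and the axes are right-handed (so a half turn about z gives the same grasp; the last joint's range is limited). The gripper opens to 88 mm and grips with 3 to 60 N. Pads are 19 mm wide; open, the fingers measure 130 mm over their backs; the gripper's body (78 mm by 193 mm) begins 47 mm behind the grasp point.
Start: joints at [-49.784, 20.546, 0.682, 0, -70.136, -16.507], TCP at [0.271, -0.618, 0.227] pointing down, gripper open.
Joint ranges: [-176.03, 176.03], [-82.01, 121.73], [-58.28, 71.71], [-173.87, 95.51], [-174.79, -0.11], [-173.66, 173.66]. Speed limits (degrees/s): [136.94, 136.94, 172.46, 180, 180, 180].

### API

Orientations are given as [roll, pitch, yaw] about the fixed x, y, z axes, in that order (R = Rz(yaw) Ry(pitch) Rx(roll)).
In Python, from plant import r gives the robot as it stands.
- The arm moves only by the tool step_arm, never from a script. Its argument "deltas" is a list of rows, each a list of 7 numbers: the turn, a rotation vector about the tool's x, y, z in rad, then the shift along the tool's x, y, z in mm, then the opening, from -1 (shut) to 1 (fully open), so that 0 is half open. In form: [[ax, ay, az, x, y, z, grip], ...]. A call has 1 to 10 rows; each row shifts and turns the pose as measured when the row begins, along the tool's axes as they then stand; what a row does not reach is not made up. A row lasts 1/10 s, in which the tool goes at most 50 mm and 8.59 degrees, less where a joint would pass 70% of its speed; a pose out of reach is approached as far as the arm can. A call with a gripper value outside its range is refused whole. The fingers move at their own pace and stop on an object; "squeeze" is the grip in N (left out, the last holds). Time passes only in rows, so rows that do not move let the fingers close. It gives the time, the measured TCP pose, the force and the opening at its end, in the units of the state.
- r.get_state(): the state, without advancing time (a new reading comes with each control period).
- r.capture(name): name is "scene" or "top"; returns the picture (420x560x3 uint8, red, green, blue); there is no depth.
- r.camera_info(name): a dict with "vertical_fov" (degrees; the focal length in pixels is half the picture's height over the tangent of half this angle, whatever the lens; pixels are square), "cx", "cy" (the principal point, pixels), "k1" (the pictures are not rectified: a ray, as slopes to the right and down, at radius r is drawn at 1 + k1 r^2 times it, then the intrinsics apply), "view" (4x4, takes a point from world to camera coordinates). Camera axes: x right, y down, z forward; pixel columns grow to the right and rows downward; lengths in m; the calibration is good to about 2 mm. A picture is of the moment at which its call begins. camera_info takes no time and is no camera call.
- r.close_job(): hands the job in, once; it reports no verdict.
The state is a dict: "time_s": time; "joints": joint angles; "qd": joint speeds; "joint_torque": joint torques, N m; "tcp_pos": TCP position; "eef_rot": TCP orientation; "contact_force": force on the tool from outside, world axes, zero at the start; "moment": the same for the moment, N m; "gripper_width": finger opening in m.
Only numpy, scipy, OpenCV 4.12 (cv2) and the standard library are available. Lean on these libraries where they do the work, as an engineer would, in place of code of your own. Each camera call takes 0.05 s, during which the arm holds its last target.

### The job

Put every aluminium block on the bench into the drying oven: pull its tray out, lay the blocks flat on the tray's floor, one to a lane between the ribs, then push the tray fully home, push the door shut until it snaps in on its catch, and only then press the start button on the roof. Do not shove the steel bush and the bearing ring that lie among the blocks out of their places.

Things in the scene. Friction and masses are not known exactly. Their poses are not given: they have to be found in the camera images.
- oven: Bench-top drying oven, a white and grey sheet-metal cabinet 300 deep x 360 wide x 192 mm high, fixed to the bench. Origin on the bench under a point 120 mm behind the middle of its front face; x points into the oven (its front faces -x), y to its left as the robot sees it, z up. Roof top at z = 192 mm. Its interior is reached only by the pull-out tray.
- tray (a joint): How far the oven's tray is pulled out, m: 0 = fully home, 0.20 = fully out (stop); it slides along the oven's -x, with about 2 N of friction, and stays where it is left. Only beyond about 0.18 is the whole tray floor clear of the oven.
- tray_floor (a point): Middle of the upper face of the tray's floor, 92 mm above the bench; moves with the tray; axes as the oven's. Floor 125 mm (x) by 280 mm (y), split by four low ribs (5 mm high, 4 mm thick, running along x, at y = -84, -28, 28 and 84 mm) into five lanes 56 mm apart centred at y = -112, -56, 0, 56 and 112 mm. Side and rear walls are 25 mm high above the floor, the front panel 64 mm; the inner face of the front panel is at x = -62 mm.
- tray_handle (a point): Middle of the tray's handle, a horizontal steel bar 11 mm thick, 120 mm long along y, 155 mm above the bench and 45 mm in front of the tray's front panel (clear gap 39 mm); open from above, but with the tray less than about 50 mm out the oven roof stands over the gap behind the bar (the tray starts farther out than that). It moves with the tray, and lies level with the oven's front face (5 mm behind it) when the tray is home.
- door (a joint): Angle of the oven door, rad: 0 = shut, grows as it swings out to the robot and to its left; 1.57 = straight out. Light hinge, stays where it is left. Over the last 0.075 rad a tongue on the door meets a sprung roller (the catch); pushed on past about 0.035 rad it snaps in and stays at 0. It takes about 5 N at the handle to snap it in.
- door_hinge (a point): On the upright hinge axis of the door, half-way up the door (105 mm above the bench), in the plane of the door's outer face at its left edge. The door panel is 350 mm wide from here, 18 mm thick, from 22 to 187 mm above the bench. At angle 0 it runs along the oven's -y; its outer face then faces the oven's -x.
- door_handle (a point): Middle of the door's handle, an upright steel bar 11 mm thick and 99 mm long, 35 mm off the door's outer face, 320 mm from the hinge.
- start_top (a point): Middle of the top of the oven's start button, a round grey cap 34 mm across on the oven's roof near its right front corner; pressed straight down.
- start (a joint): Travel of the start button, m: 0 = up, 0.006 = fully down; springs back; fully down takes 5 N, pressed counts beyond 0.004.
- block0_center (a point): Centre of one bored aluminium block, 90 mm long (its x) x 28 mm wide (its y) x 45 mm high (its z), 0.25 kg, lying on the bench at first. Blocks are alike; three to five are present (None if absent).
- block1_center (a point): Centre of one bored aluminium block, 90 mm long (its x) x 28 mm wide (its y) x 45 mm high (its z), 0.25 kg, lying on the bench at first. Blocks are alike; three to five are present (None if absent).
- block2_center (a point): Centre of one bored aluminium block, 90 mm long (its x) x 28 mm wide (its y) x 45 mm high (its z), 0.25 kg, lying on the bench at first. Blocks are alike; three to five are present (None if absent).
- block3_center (a point): Centre of one bored aluminium block, 90 mm long (its x) x 28 mm wide (its y) x 45 mm high (its z), 0.25 kg, lying on the bench at first. Blocks are alike; three to five are present (None if absent).
- block4_center (a point): Centre of one bored aluminium block, 90 mm long (its x) x 28 mm wide (its y) x 45 mm high (its z), 0.25 kg, lying on the bench at first. Blocks are alike; three to five are present (None if absent).
- bush: Steel flanged bush standing among the blocks, 52 mm across, 38 mm high; origin in the middle of its underside. Not to be moved.
- race: Steel bearing ring lying among the blocks, 68 mm across, 20 mm high; origin in the middle of its underside. Not to be moved.
Things that resemble listed ones, but are neither listed nor needed, are in the scene too. Leave any green look-alike of the part that bears block1_center alone.

How it is judged:
By the outcome, as a careful person would: the job done as asked, in the order asked, and still so for the second after the job is handed in, with the robot touching nothing.
Of block0, block1, block2, block3, block4 only 3 to 5 are there at a start; the rules pass over those that are not, and their reading is None.
At some moment in a run one of block0, block1, block2, block3, block4 may be knocked a few centimetres aside while the robot is not near it.
Once in a run the grip may slacken for a moment while it holds something.
It also fails if it takes over 210 s, if anything falls off the work surface, if the arm or the gripper's body presses on something with over 40 N, if the wrist force passes 120 N, or if a joint passes its speed limit or range.

## Working session

There is one attempt and no reset: what is moved stays moved. The work goes in short steps, Python scripts to look and compute and a tool call to move; the robot and the scene stay as the last step left them, time stands still between calls to the robot, and variables do not carry over. Pictures are saved under pics/ and viewed, and the job is handed in when it is done.

Besides the shell and the picture viewer there is one more tool, called after ">>>" as a command line: name --pt "numbers of a row" for each row, then --argument value for the rest. step_arm: Moves the arm, as the interface text tells. Its arguments: {"type":"object","properties":{"deltas":{"type":"array","items":{"type":"array","items":{"type":"number"}}},"squeeze":{"type":"number"}},"required":["deltas"]}

```bash
mkdir -p pics; ls; python3 - <<'E'
from plant import r
import cv2,json
print(r.get_state())
for n in("scene","top"):
    print(n,r.camera_info(n))
    cv2.imwrite(f"pics/{n}0.png",r.capture(n)[:,:,::-1])
E
```

```text
pics
{'time_s': 0.0, 'joints': array([-4.97838841e+01,  2.05922047e+01,  6.35017250e-01, -2.02351740e-02,
       -7.01369177e+01, -1.65062174e+01]), 'qd': array([-0.0485172 ,  0.02386636,  0.02024915, -0.06493704,  0.04551379,
        0.01787054]), 'joint_torque': array([ 1.86240213e-03, -5.82711303e+01,  2.93054670e+01,  6.99728921e+00,
        6.53704628e-03, -1.62275228e-04]), 'tcp_pos': array([ 0.27119567, -0.61759382,  0.2256231 ]), 'eef_rot': array([-1.79991499e+02, -9.56320794e-02,  1.13703000e+02]), 'contact_force': array([0.12747145, 0.25412938, 0.07866756]), 'moment': array([ 0.0122369 ,  0.01571101, -0.04293331]), 'gripper_width': 0.08762325822664309}
scene {'vertical_fov': 53.58584514976141, 'cx': 277.0848063993576, 'cy': 215.58059056103681, 'k1': -0.08413893897859694, 'view': array([[ 0.05335861,  0.99848395,  0.01351505,  0.0361506 ],
       [ 0.7922077 , -0.03408807, -0.60929875, -0.34992134],
       [-0.60791432,  0.04321806, -0.79282557,  1.42017669],
       [ 0.        ,  0.        ,  0.        ,  1.        ]])}
top {'vertical_fov': 51.921971406428874, 'cx': 284.2692106855115, 'cy': 211.67725857608664, 'k1': -0.053240085969589304, 'view': array([[ 0.02532401, -0.99936745,  0.02496776, -0.10505535],
       [-0.99313131, -0.02800423, -0.11360441,  0.58273146],
       [ 0.11423175, -0.02191934, -0.99321229,  1.0698525 ],
       [ 0.        ,  0.        ,  0.        ,  1.        ]])}
```

View pics/scene0.png

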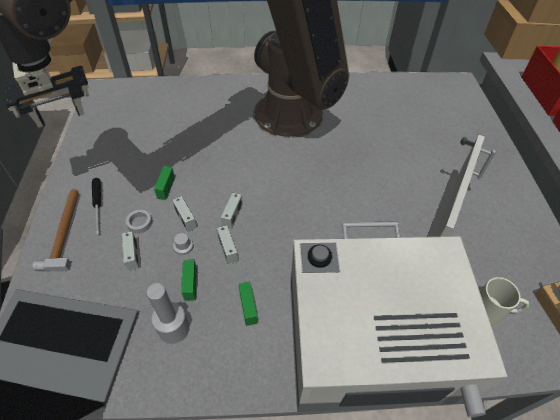

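View pics/top0.png

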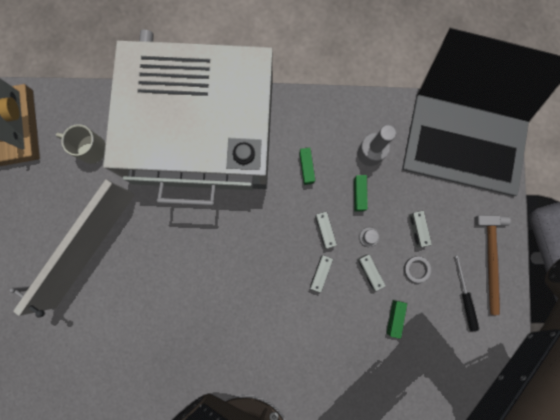

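```bash
cat > h.py <<'E'
import numpy as np, cv2
from plant import r
def cam(n):
    c=r.camera_info(n); f=210/np.tan(np.radians(c["vertical_fov"]/2))
    K=np.array([[f,0,c["cx"]],[0,f,c["cy"]],[0,0,1]]); D=np.array([c["k1"],0,0,0,0.])
    return K,D,np.array(c["view"])
def p2w(n,uv,z):
    K,D,V=cam(n); uv=np.array(uv,float).reshape(-1,1,2)
    s=cv2.undistortPointsIter(uv,K,D,None,None,(3,50,1e-9)).reshape(-1,2)
    d=np.c_[s,np.ones(len(s))]@V[:3,:3]; o=-V[:3,:3].T@V[:3,3]
    t=(z-o[2])/d[:,2]; return o+d*t[:,None]
def w2p(n,P):
    K,D,V=cam(n); rv,_=cv2.Rodrigues(V[:3,:3])
    return cv2.projectPoints(np.array(P,float).reshape(-1,1,3),rv,V[:3,3],K,D)[0].reshape(-1,2)
def crop(n,x0,y0,x1,y1,name,img=None,s=None):
    if img is None: img=r.capture(n)[:,:,::-1]
    c=img[y0:y1,x0:x1]; s=s or min(800/(x1-x0),600/(y1-y0))
    c=cv2.resize(c,None,fx=s,fy=s,interpolation=cv2.INTER_CUBIC)
    cv2.imwrite(f"pics/{name}.png",c); return s
E
python3 - <<'E'
from h import *
i=cv2.imread("pics/top0.png")
print(crop("top",290,190,450,310,"t_blk",i), crop("top",100,130,280,220,"t_ov",i),crop("top",0,160,280,330,"t_door",i))
E
```

```text
5.0 4.444444444444445 2.857142857142857
```

View pics/t_blk.png

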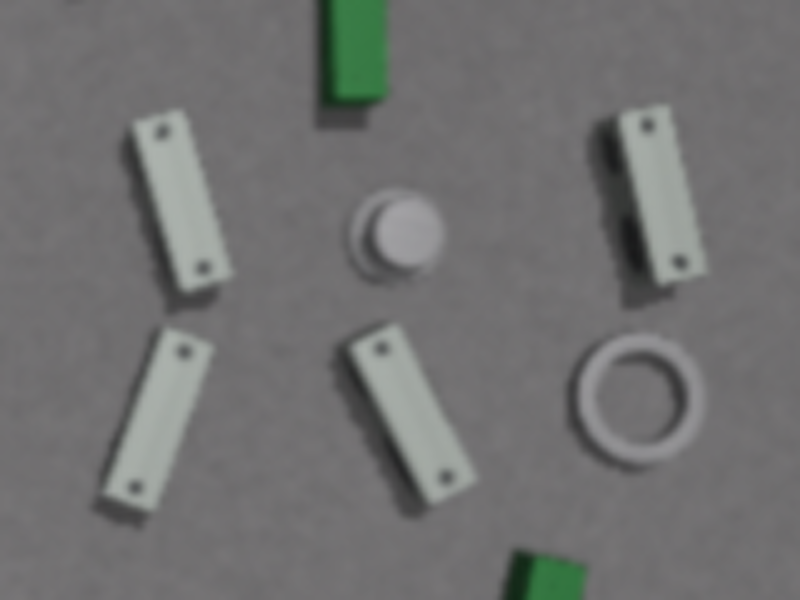

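View pics/t_ov.png

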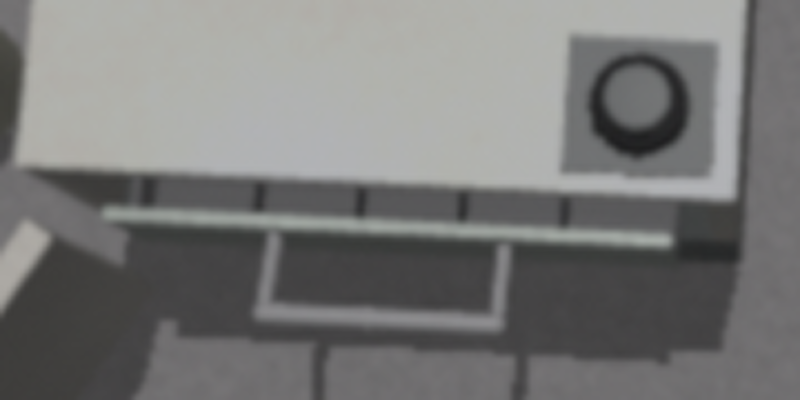

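View pics/t_door.png

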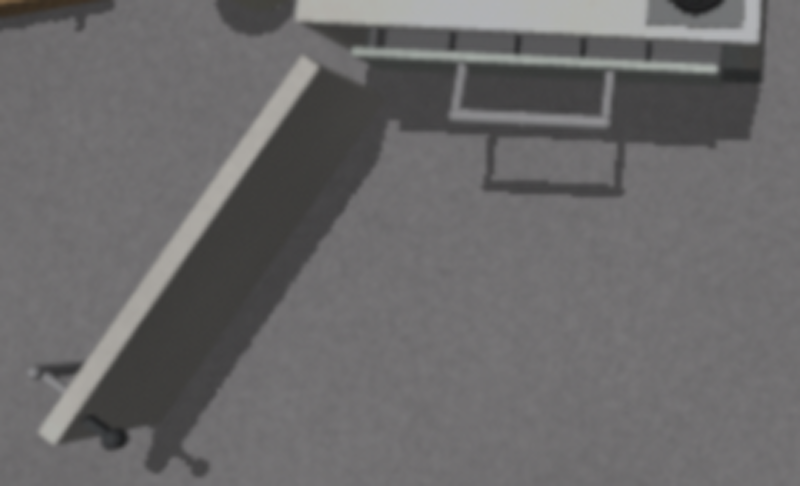

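```bash
python3 - <<'E'
from h import *
np.set_printoptions(precision=4,suppress=True)
B={"A":[(135,122),(185,110),(232,276),(184,293)],"B":[(165,328),(215,344),(155,511),(103,493)],"C":[(350,348),(398,323),(477,483),(430,506)],"D":[(617,115),(667,105),(706,273),(658,283)]}
for k,v in B.items():
    uv=np.array(v)/5+[290,190]; P=p2w("top",uv,.045)[:,:2]; c=P.mean(0); a=(P[3]+P[2]-P[0]-P[1])/2; b=(P[1]+P[2]-P[0]-P[3])/2
    print(k,c,"L",np.linalg.norm(a),"W",np.linalg.norm(b),"yaw",np.degrees(np.arctan2(a[1],a[0]))%180,"R",np.hypot(*c), "scene px",w2p("scene",[*c,.045]))
print("bush",p2w("top",np.array([(407,230)])/5+[290,190],.038),"race",p2w("top",np.array([(640,399)])/5+[290,190],.02))
s=40/9.
o=lambda L:np.array(L)/s+[100,130]
R=p2w("top",o([(15,165),(735,198)]),.192);print("roof front",R,np.linalg.norm(R[1]-R[0]),"yaw dir",np.degrees(np.arctan2(*(R[0]-R[1])[[1,0]])))
print("handle",p2w("top",o([(258,312),(503,325)]),.1605))
print("panel top outer",p2w("top",o([(103,216),(673,243)]),.156))
print("button",p2w("top",o([(637,98)]),.21))
s=1/.35
d=np.array([(310,62),(50,440)])/s+[0,160]
print("door top",p2w("top",d,.187))
E
```

```text
A [ 0.5405 -0.198 ] L 0.08861448108225398 W 0.02605622937484919 yaw 16.81454800790692 R 0.5756564765421187 scene px [[224.7121 238.423 ]]
B [ 0.4304 -0.1875] L 0.08821336815229337 W 0.026931278516432084 yaw 160.6249277689706 R 0.4694705706946978 scene px [[229.5948 204.4142]]
C [ 0.4352 -0.3158] L 0.0885438274327772 W 0.0271401295442516 yaw 27.44073318084483 R 0.5377060548121351 scene px [[181.5495 207.4288]]
D [ 0.5502 -0.4438] L 0.0880070921420914 W 0.02627216604375464 yaw 13.133694777542019 R 0.7068679701890762 scene px [[126.7618 244.9372]]
bush [[ 0.5287 -0.3135  0.038 ]] race [[ 0.4453 -0.44    0.02  ]]
roof front [[ 0.6553  0.3178  0.192 ]
 [ 0.6487 -0.042   0.192 ]] 0.35990409715253213 yaw dir 88.9462120259927
handle [[0.589  0.2002 0.1605]
 [0.5858 0.0749 0.1605]]
panel top outer [[ 0.6373  0.2846  0.156 ]
 [ 0.6315 -0.01    0.156 ]]
button [[0.6936 0.0072 0.21  ]]
door top [[0.6238 0.3058 0.187 ]
 [0.3286 0.4859 0.187 ]]
```

```bash
cat >> h.py <<'E'
from scipy.spatial.transform import Rotation as Ro
def plan(pos,yaw,vmax=45,wmax=7,grip=-1,start=None):
    """rows to go straight to pos (m), tool down with yaw (deg)"""
    s=r.get_state()
    p=np.array(s["tcp_pos"]) if start is None else np.array(start[0],float)
    q=Ro.from_euler("xyz",s["eef_rot"] if start is None else [180,0,start[1]],degrees=True)
    g=Ro.from_euler("xyz",[180,0,yaw],degrees=True); pos=np.array(pos,float)
    w=(q.inv()*g).as_rotvec(); d=(pos-p)*1000
    n=int(max(1,np.ceil(np.linalg.norm(d)/vmax),np.ceil(np.degrees(np.linalg.norm(w))/wmax)))
    rows=[]
    for k in range(n):
        l=q.inv().apply(d/n); rows.append([*[round(float(x),3)+0 for x in w/n],*[round(float(x),1)+0 for x in l],grip]); q=q*Ro.from_rotvec(w/n)
    for k in range(0,n,10): print(str(rows[k:k+10]).replace(" ",""))
def st():
    s=r.get_state(); print("t%.1f"%s["time_s"],"p",s["tcp_pos"].round(4),"rot",s["eef_rot"].round(1),"F",s["contact_force"].round(1),"w",round(float(s["gripper_width"]),4),"j",s["joints"].round(0))
E
python3 - <<'E'
from h import *
plan([.61,.137,.235],88.95)
E
```

```text
[[0.0,0.0,0.023,29.2,32.3,-0.5,-1],[0.0,0.0,0.023,29.9,31.6,-0.5,-1],[0.0,0.0,0.023,30.6,30.9,-0.5,-1],[0.0,0.0,0.023,31.3,30.2,-0.5,-1],[0.0,0.0,0.023,32.0,29.5,-0.5,-1],[0.0,0.0,0.023,32.7,28.8,-0.5,-1],[0.0,0.0,0.023,33.3,28.0,-0.5,-1],[0.0,0.0,0.023,33.9,27.3,-0.5,-1],[0.0,0.0,0.023,34.6,26.5,-0.5,-1],[0.0,0.0,0.023,35.2,25.7,-0.5,-1]]
[[0.0,0.0,0.023,35.7,24.9,-0.5,-1],[0.0,0.0,0.023,36.3,24.1,-0.5,-1],[0.0,0.0,0.023,36.8,23.2,-0.5,-1],[0.0,0.0,0.023,37.3,22.4,-0.5,-1],[0.0,0.0,0.023,37.8,21.5,-0.5,-1],[0.0,0.0,0.023,38.3,20.7,-0.5,-1],[0.0,0.0,0.023,38.8,19.8,-0.5,-1],[0.0,0.0,0.023,39.2,18.9,-0.5,-1],[0.0,0.0,0.023,39.6,18.0,-0.5,-1]]
```

>>> step_arm --pt "0 0 0.023 29 32 -1 -1" --pt "0 0 0.023 30 32 -1 -1" --pt "0 0 0.023 31 31 -1 -1" --pt "0 0 0.023 31 30 -1 -1" --pt "0 0 0.023 32 30 -1 -1" --pt "0 0 0.023 33 29 0 -1" --pt "0 0 0.023 33 28 0 -1" --pt "0 0 0.023 34 27 0 -1" --pt "0 0 0.023 35 27 0 -1" --pt "0 0 0.023 35 26 0 -1"

```text
time_s: 1.1
tcp_pos: [0.4546, -0.2097, 0.2262]
eef_rot: [-179.7, -0.5, 99.5]
contact_force: [0.6, -0.5, -0.4]
gripper_width: 0.013
```

```bash
python3 - <<'E'
from h import *
st();plan([.61,.137,.235],88.95)
E
```

```text
t1.1 p [ 0.4546 -0.2097  0.2262] rot [-179.7   -0.5   99.5] F [ 0.6 -0.5 -0.4] w 0.013 j [ -3.   4. -20.  -0. -66. -78.]
[[-0.001,-0.001,0.02,35.2,23.4,-0.8,-1],[-0.001,-0.001,0.02,35.6,22.6,-0.8,-1],[-0.001,-0.001,0.02,36.1,21.9,-0.9,-1],[-0.001,-0.001,0.02,36.5,21.2,-0.9,-1],[-0.001,-0.001,0.02,36.9,20.4,-0.9,-1],[-0.001,-0.001,0.02,37.3,19.7,-0.9,-1],[-0.001,-0.001,0.02,37.7,18.9,-0.9,-1],[-0.001,-0.001,0.02,38.1,18.1,-0.9,-1],[-0.001,-0.001,0.02,38.5,17.3,-1.0,-1]]
```

>>> step_arm --pt "0 0 0.02 35 23 -1 -1" --pt "0 0 0.02 36 23 -1 -1" --pt "0 0 0.02 36 22 -1 -1" --pt "0 0 0.02 36 21 -1 -1" --pt "0 0 0.02 37 20 -1 -1" --pt "0 0 0.02 37 20 -1 -1" --pt "0 0 0.02 38 19 -1 -1" --pt "0 0 0.02 38 18 -1 -1" --pt "0 0 0.01 20 10 0 -1" --pt "0 0 0 0 0 0 -1"

```text
time_s: 2.1
tcp_pos: [0.6058, 0.1381, 0.2329]
eef_rot: [-179.4, -0.4, 89.6]
contact_force: [-0.6, 0.5, -0.2]
gripper_width: 0.0004
```

```bash
python3 - <<'E'
from h import *
st();plan([.6095,.137,.235],88.95)
i=r.capture("top")[:,:,::-1]; crop("top",90,130,290,280,"t1",i); cv2.imwrite("pics/s1.png",r.capture("scene")[:,:,::-1])
E
```

```text
t2.1 p [0.6058 0.1381 0.2329] rot [-179.4   -0.4   89.6] F [-0.6  0.5 -0.2] w 0.0004 j [  30.   16.   -5.   -1.  -69. -121.]
[[-0.01,-0.006,0.012,-1.1,3.7,-2.1,-1]]
```

View pics/t1.png

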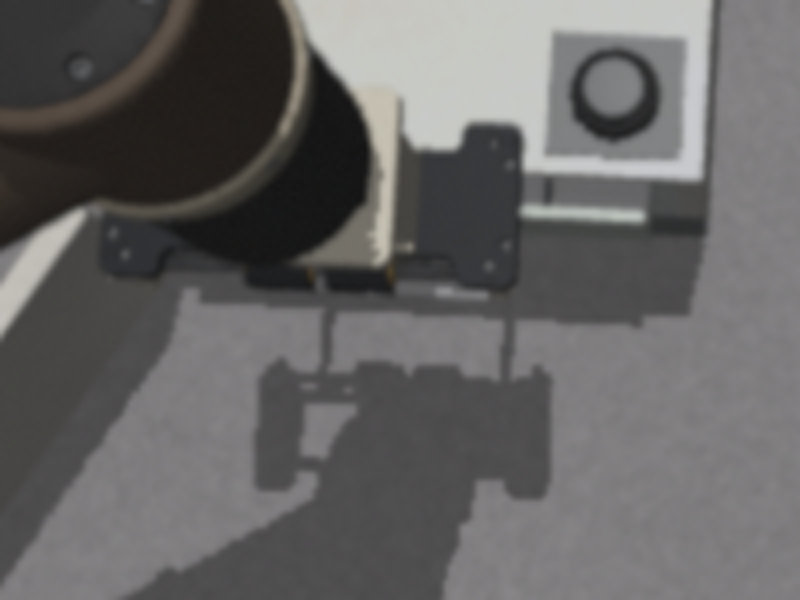

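View pics/s1.png

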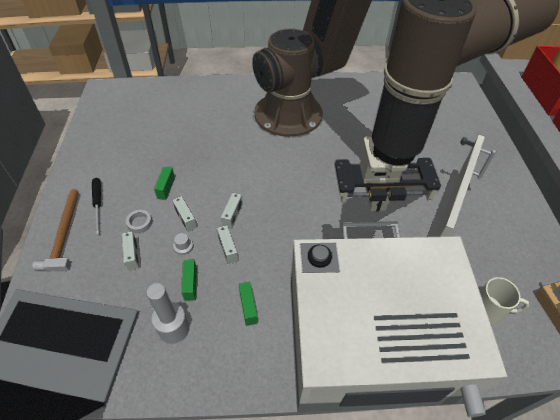

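>>> step_arm --pt "-0.01 -0.006 0.012 -1 3 20 -1" --pt "0 0 0 0 0 30 -1" --pt "0 0 0 0 0 30 -1" --pt "0 0 0 0 0 12 -1" --pt "0 0 0 0 0 0 -1"

```text
time_s: 2.7
tcp_pos: [0.6071, 0.1301, 0.1412]
eef_rot: [179.8, -0.1, 88.7]
contact_force: [0.8, 0.9, 0.1]
gripper_width: 0.0005
```

```bash
python3 - <<'E'
from h import *
st();plan([.478,.1395,.14],88.95)
crop("scene",320,120,460,260,"s2")
E
```

```text
t2.7 p [0.6071 0.1301 0.1412] rot [ 1.798e+02 -1.000e-01  8.870e+01] F [0.8 0.9 0.1] w 0.0005 j [  30.   19.  -13.    0.  -57. -121.]
[[0.001,0.0,-0.002,2.1,-43.1,0.3,-1],[0.001,0.0,-0.002,2.2,-43.1,0.3,-1],[0.001,0.0,-0.002,2.3,-43.1,0.3,-1]]
```

View pics/s2.png

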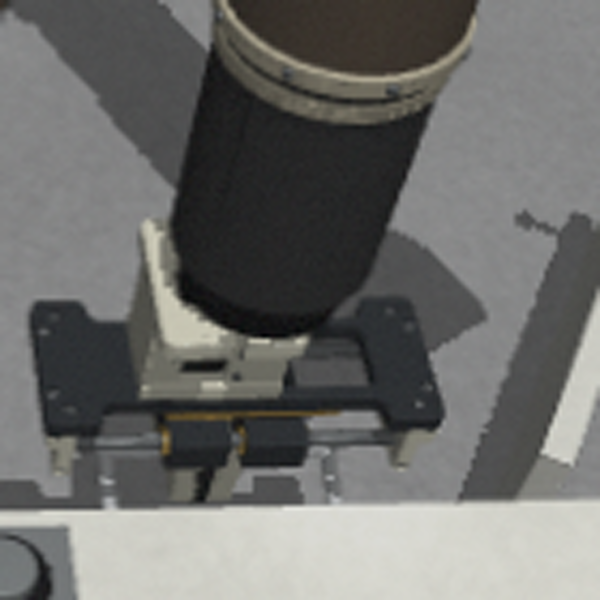

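>>> step_arm --pt "0 0 0 1 -8 0 -1" --pt "0 0 0 1 -15 0 -1" --pt "0 0 0 1 -18 0 -1" --pt "0 0 0 1 -18 0 -1" --pt "0 0 0 1 -18 0 -1" --pt "0 0 0 1 -18 0 -1" --pt "0 0 0 1 -15 0 -1" --pt "0 0 0 0 -10 0 -1"

```text
time_s: 3.55
tcp_pos: [0.4898, 0.1399, 0.1526]
eef_rot: [178.6, -0.5, 88.6]
contact_force: [2.3, -0.5, -0.9]
gripper_width: 0.0003
```

>>> step_arm --pt "0 0 0 0 0 8 -1" --pt "0.02 0 0 0 -8 5 -1" --pt "0 0 0 0 -7 1 -1" --pt "0 0 0 0 -3 0 -1" --pt "0 0 0 0 -3 0 -1"

```text
time_s: 4.05
tcp_pos: [0.4762, 0.1417, 0.1411]
eef_rot: [178.9, -0.7, 88.8]
contact_force: [20.7, -7.9, -14.3]
gripper_width: 0.0005
```

>>> step_arm --pt "0 0 0 0 5 0 -1" --pt "0 0 0 0 3 -20 -1" --pt "0 0 0 0 0 -40 -1" --pt "0 0 0 -20 0 -40 1" --pt "0 0 0 -45 -10 -5 1" --pt "0 0 0 -45 -5 0 1" --pt "0 0 0 -45 0 0 1" --pt "0 0 0 -45 0 0 1" --pt "0 0 0 -30 0 0 1" --pt "0 0 0 0 0 0 1"

```text
time_s: 5.05
tcp_pos: [0.4576, -0.0972, 0.2432]
eef_rot: [179.8, -0.4, 88.8]
contact_force: [-0.3, 0.3, -0.2]
gripper_width: 0.0509
```

```bash
python3 - <<'E'
from h import *
st()
i=r.capture("top")[:,:,::-1]; cv2.imwrite("pics/t3.png",i);crop("top",100,130,300,280,"t3c",i)
E
```

```text
t5.0 p [ 0.4576 -0.0972  0.2432] rot [179.8  -0.4  88.8] F [-0.3  0.3 -0.2] w 0.0509 j [  12.   -0.  -23.   -0.  -67. -103.]
```

View pics/t3c.png

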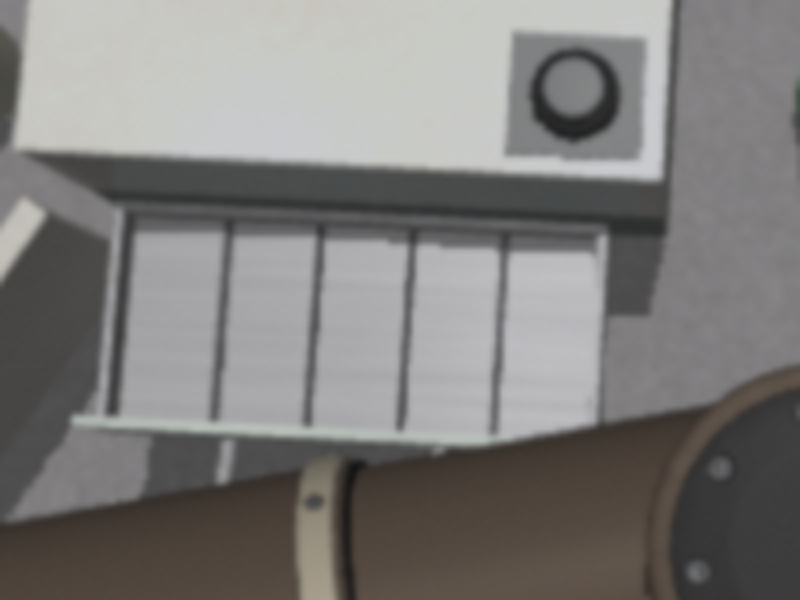

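View pics/t3.png

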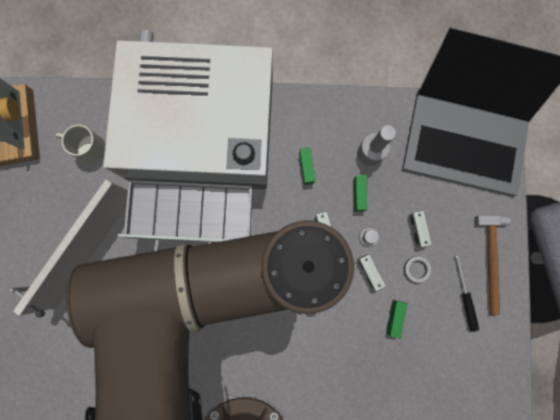

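```bash
python3 - <<'E'
from h import *
np.set_printoptions(precision=4,suppress=True)
o=lambda L:np.array(L)/4+[100,130]
a=p2w("top",o([(232,220),(321,225),(414,232),(506,236)]),.097);b=p2w("top",o([(213,418),(309,424),(401,430),(494,433)]),.097)
print(a,b); d=(a-b)[:,:2]; print(np.degrees(np.arctan2(d[:,1],d[:,0])))
print("rear wall top corners",p2w("top",o([(122,208),(607,230)]),.117))
print("panel top",p2w("top",o([(72,420),(430,437)]),.156))
psi=np.radians(-1.05);ux=np.array([np.cos(psi),np.sin(psi)]);uy=np.array([-np.sin(psi),np.cos(psi)])
for P in np.r_[a,b]: print(P[:2]@ux,P[:2]@uy)
E
```

```text
[[0.6346 0.2199 0.097 ]
 [0.6331 0.1657 0.097 ]
 [0.6304 0.1091 0.097 ]
 [0.6295 0.0534 0.097 ]] [[0.5143 0.2242 0.097 ]
 [0.5124 0.1665 0.097 ]
 [0.5103 0.1113 0.097 ]
 [0.5101 0.0557 0.097 ]]
[-2.0706 -0.3909 -1.0449 -1.1226]
rear wall top corners [[ 0.6367  0.2805  0.117 ]
 [ 0.6316 -0.0088  0.117 ]]
panel top [[0.5077 0.2876 0.156 ]
 [0.5039 0.0847 0.156 ]]
0.6304887940253433 0.23145916066416533
0.6299227984506274 0.1772564998330145
0.6282600378453062 0.12067192670781321
0.6284228497554001 0.06488949848530662
0.5101288101047492 0.23360337240791065
0.509235120229469 0.17586820765169142
0.508207680938309 0.12066133794119964
0.5089767075977776 0.06504075200264847
```

```bash
python3 - <<'E'
from h import *
i=cv2.imread("pics/s1.png").copy()
for c,y in [((.5405,-.198),16.8),((.4304,-.1875),160.6),((.4352,-.3158),27.4),((.5502,-.4438),13.1)]:
    a=np.radians(y);u=np.array([np.cos(a),np.sin(a)]);v=np.array([-u[1],u[0]])
    P=[[*(np.array(c)+s*.045*u+t*.014*v),.045] for s,t in((1,1),(1,-1),(-1,-1),(-1,1))]
    cv2.polylines(i,[np.int32(w2p("scene",P).round())],True,(0,0,255),1)
crop("scene",100,170,260,290,"s1o",i)
E
```

```text
(no output)
```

View pics/s1o.png

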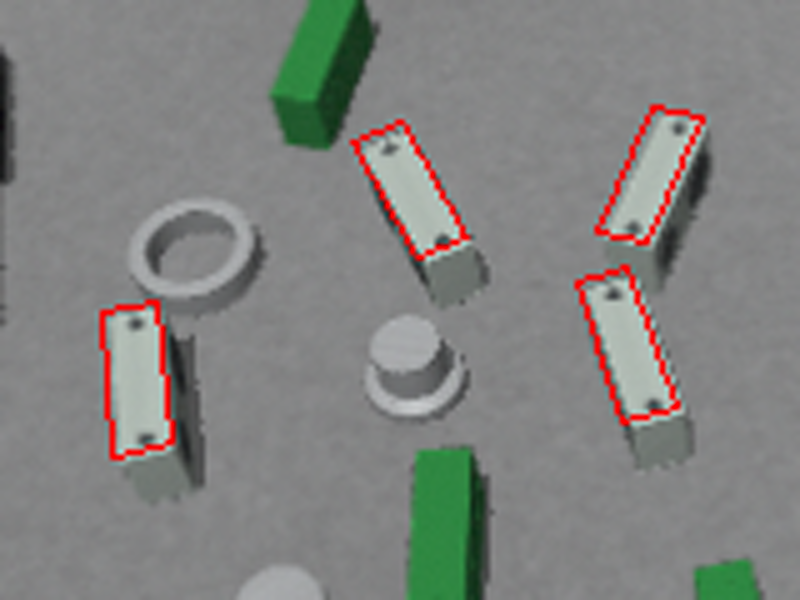

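```bash
python3 - <<'E'
from h import *
plan([.5405,-.198,.12],106.8,grip=0.5)
E
```

```text
[[0.001,-0.001,-0.063,-20.2,16.9,24.5,0.5],[0.001,-0.001,-0.063,-21.2,15.6,24.6,0.5],[0.001,-0.001,-0.063,-22.1,14.3,24.6,0.5],[0.001,-0.001,-0.063,-22.9,12.9,24.6,0.5],[0.001,-0.001,-0.063,-23.6,11.5,24.6,0.5]]
```

>>> step_arm --pt "0 0 -0.063 -20 17 24 0.5" --pt "0 0 -0.063 -21 16 25 0.5" --pt "0 0 -0.063 -22 14 25 0.5" --pt "0 0 -0.063 -23 13 25 0.5" --pt "0 0 -0.063 -23 12 24 0.5" --pt "0 0 0 0 0 0 0.5"

```text
time_s: 5.7
tcp_pos: [0.5456, -0.1942, 0.1141]
eef_rot: [179.7, -0.5, 107.7]
contact_force: [-1.6, -0.4, 0.2]
gripper_width: 0.0656
```

```bash
python3 - <<'E'
from h import *
st();plan([.5405,-.198,.027],106.8,grip=0.5)
E
```

```text
t5.7 p [ 0.5456 -0.1942  0.1141] rot [179.7  -0.5 107.7] F [-1.6 -0.4  0.2] w 0.0656 j [ -1.  17. -20.  -1. -53. -71.]
[[0.002,-0.005,0.008,-1.4,-3.2,43.5,0.5],[0.002,-0.005,0.008,-1.3,-3.1,43.5,0.5]]
```

>>> step_arm --pt "0.004 -0.008 0.014 -3 -6 20 0.5" --pt "0 0 0 0 0 25 0.5" --pt "0 0 0 0 0 25 0.5" --pt "0 0 0 0 0 13 0.5" --pt "0 0 0 0 0 0 0.5"

```text
time_s: 6.2
tcp_pos: [0.5409, -0.1938, 0.0269]
eef_rot: [-179.8, -0.2, 106.8]
contact_force: [-0.3, 0.1, 0.3]
gripper_width: 0.0656
```

```bash
python3 - <<'E'
from h import *
st();plan([.5405,-.198,.027],106.8,grip=0.5)
crop("scene",140,170,260,260,"s3")
E
```

```text
t6.2 p [ 0.5409 -0.1938  0.0269] rot [-179.8   -0.2  106.8] F [-0.3  0.1  0.3] w 0.0656 j [ -0.  23. -25.  -0. -42. -73.]
[[-0.004,-0.004,0.001,-3.9,-1.6,-0.1,0.5]]
```

View pics/s3.png

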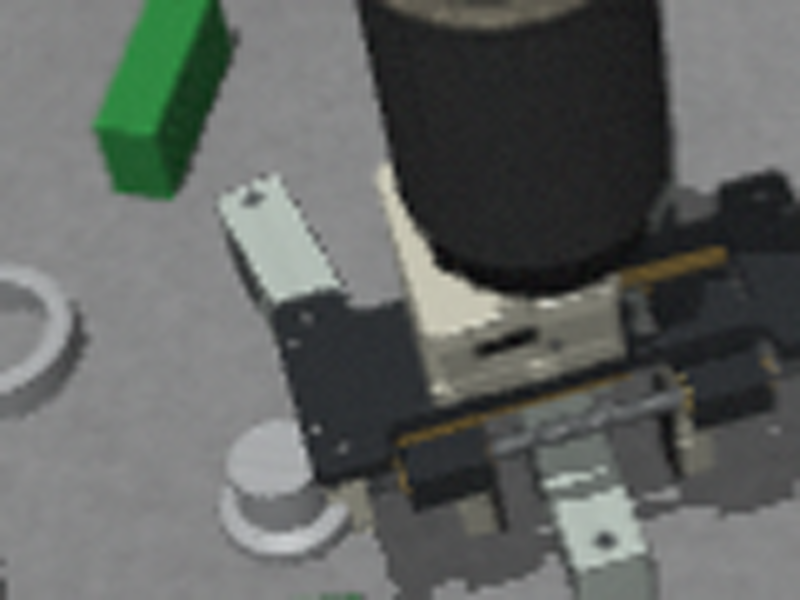

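>>> step_arm --pt "0 0 0 -4 -1 0 0.5" --pt "0 0 0 0 0 0 -1" --pt "0 0 0 0 0 0 -1" --pt "0 0 0 0 0 0 -1" --pt "0 0 0 0 0 0 -1" --pt "0 0 0 0 0 0 -1" --pt "0 0 0 0 0 -15 -1" --pt "0 0 0 0 0 -35 -1" --pt "0 0 0 0 0 -45 -1" --pt "0 0 0 0 0 -45 -1" --squeeze 40

```text
time_s: 7.25
tcp_pos: [0.5383, -0.197, 0.1683]
eef_rot: [-179.3, -0.5, 106.8]
contact_force: [1.5, -0.0, -3.2]
gripper_width: 0.0275
```

```bash
cat >> h.py <<'E'
psi=np.radians(-1.05)
def tray(u,v):  # tray_floor frame offset -> world xy (tray fully out)
    U=.567+u;V=.1487+v; return np.array([U*np.cos(psi)-V*np.sin(psi),U*np.sin(psi)+V*np.cos(psi)])
E
python3 - <<'E'
from h import *
st();print(tray(0,-.106));plan([*tray(0,-.106),.23],88.95)
E
```

```text
t7.2 p [ 0.5383 -0.197   0.1683] rot [-179.3   -0.5  106.8] F [ 1.5 -0.  -3.2] w 0.0275 j [ -1.  14. -16.  -0. -60. -72.]
[0.56768727 0.03230259]
[[-0.002,-0.001,0.052,35.3,15.6,-10.2,-1],[-0.002,-0.001,0.052,36.0,13.8,-10.2,-1],[-0.002,-0.001,0.052,36.7,11.9,-10.2,-1],[-0.002,-0.001,0.052,37.2,10.0,-10.2,-1],[-0.002,-0.001,0.052,37.7,8.1,-10.2,-1],[-0.002,-0.001,0.052,38.0,6.2,-10.3,-1]]
```

>>> step_arm --pt "0 0 0.052 35 16 -15 -1" --pt "0 0 0.052 36 14 -12 -1" --pt "0 0 0.052 37 12 -12 -1" --pt "0 0 0.052 37 10 -10 -1" --pt "0 0 0.052 38 8 -8 -1" --pt "0 0 0.052 36 6 -4 -1" --pt "0 0 0 0 0 0 -1"

```text
time_s: 7.95
tcp_pos: [0.5715, 0.0371, 0.2396]
eef_rot: [-179.8, -0.4, 87.8]
contact_force: [-0.0, -0.3, -2.4]
gripper_width: 0.0279
```

```bash
python3 - <<'E'
from h import *
st();plan([*tray(0,-.106),.15],88.95)
crop("scene",260,100,460,250,"s4")
E
```

```text
t8.0 p [0.5715 0.0371 0.2396] rot [-179.8   -0.4   87.8] F [-0.  -0.3 -2.4] w 0.0279 j [  23.   11.  -11.   -0.  -68. -115.]
[[-0.002,-0.003,-0.01,-2.7,-1.6,44.8,-1],[-0.002,-0.003,-0.01,-2.6,-1.7,44.8,-1]]
```

View pics/s4.png

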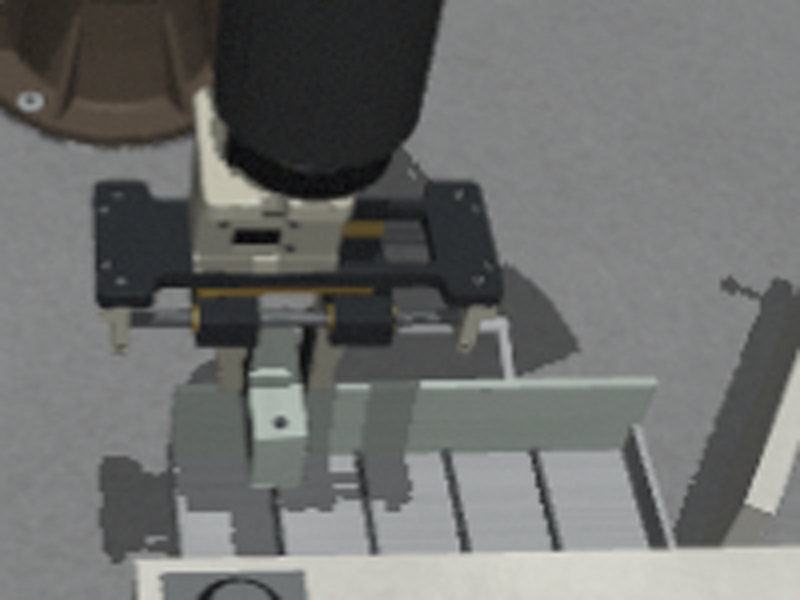

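>>> step_arm --pt "-0.004 -0.006 -0.02 -5 -3 20 -1" --pt "0 0 0 0 0 35 -1" --pt "0 0 0 0 0 30 -1" --pt "0 0 0 0 0 4 -1" --pt "0 0 0 0 0 0 -1"

```text
time_s: 8.5
tcp_pos: [0.5662, 0.0283, 0.148]
eef_rot: [-179.9, 0.0, 89.1]
contact_force: [0.1, -0.7, -1.7]
gripper_width: 0.0276
```

```bash
python3 - <<'E'
from h import *
st();plan([*tray(0,-.106),.12],88.95)
E
```

```text
t8.5 p [0.5662 0.0283 0.148 ] rot [-179.9    0.    89.1] F [ 0.1 -0.7 -1.7] w 0.0276 j [  23.   14.  -19.    0.  -57. -113.]
[[-0.002,0.001,0.003,4.1,1.4,28.0,-1]]
```

>>> step_arm --pt "0 0 0 4 1 8 -1" --pt "0 0 0 0 0 8 -1" --pt "0 0 0 0 0 7 -1" --pt "0 0 0 0 0 4 -1" --pt "0 0 0 0 0 1 -1"

```text
time_s: 9.0
tcp_pos: [0.5746, 0.0331, 0.1274]
eef_rot: [179.2, -0.1, 89.3]
contact_force: [-1.3, 0.4, -1.9]
gripper_width: 0.0274
```

```bash
python3 - <<'E'
from h import *
st();plan([*tray(0,-.106),.119],88.95)
crop("scene",260,130,420,250,"s5")
E
```

```text
t9.0 p [0.5746 0.0331 0.1274] rot [ 1.792e+02 -1.000e-01  8.930e+01] F [-1.3  0.4 -1.9] w 0.0274 j [  23.   16.  -21.    0.  -53. -114.]
[[0.014,-0.001,0.006,-0.9,-7.0,8.3,-1]]
```

View pics/s5.png

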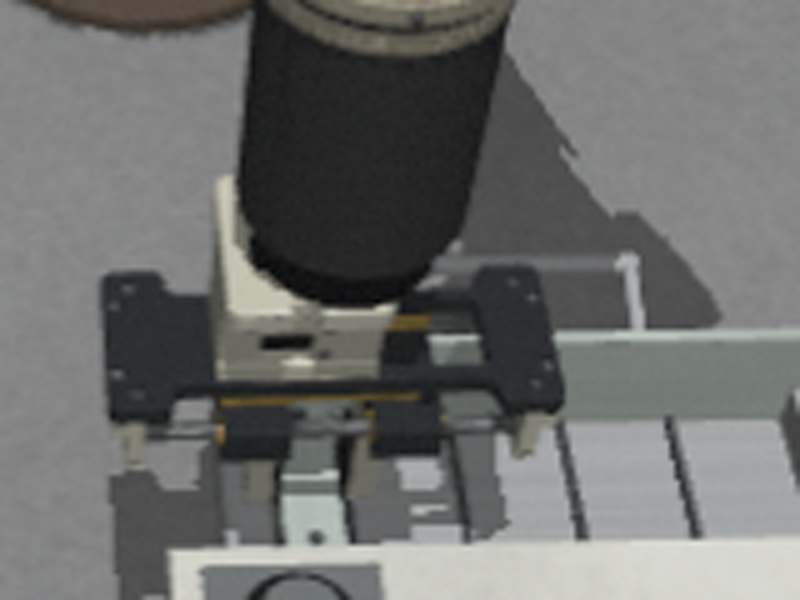

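>>> step_arm --pt "0.012 0 0.005 -1 -6 3 -1" --pt "0 0 0 0 -1 4 -1" --pt "0 0 0 0 0 2 -1" --pt "0 0 0 0 0 0 -1"

```text
time_s: 9.45
tcp_pos: [0.5756, 0.033, 0.1276]
eef_rot: [178.8, -0.1, 89.3]
contact_force: [-0.9, 0.6, -0.8]
gripper_width: 0.0273
```

```bash
python3 - <<'E'
from h import *
st();plan([*tray(0,-.106),.119],88.95)
E
```

```text
t9.4 p [0.5756 0.033  0.1276] rot [ 1.788e+02 -1.000e-01  8.930e+01] F [-0.9  0.6 -0.8] w 0.0273 j [  23.   16.  -21.    0.  -53. -114.]
[[0.02,-0.003,0.006,-0.9,-8.1,8.4,-1]]
```

```bash
python3 - <<'E'
from h import *
np.set_printoptions(precision=3,suppress=True)
print(r.get_state())
i=r.capture("top")[:,:,::-1]; cv2.imwrite("pics/t6.png",i); crop("scene",300,180,380,240,"s6")
E
```

```text
{'time_s': 9.45, 'joints': array([  22.951,   15.501,  -20.749,    0.426,  -52.623, -113.901]), 'qd': array([ 0.022, -0.721,  0.363,  0.329, -0.271,  0.026]), 'joint_torque': array([  0.016, -47.877,  26.45 ,   6.499,   0.456,   0.011]), 'tcp_pos': array([0.576, 0.033, 0.128]), 'eef_rot': array([178.831,  -0.142,  89.307]), 'contact_force': array([-0.898,  0.564, -0.823]), 'moment': array([-0.057,  0.412,  0.03 ]), 'gripper_width': 0.02730875103469435}
```

View pics/t6.png

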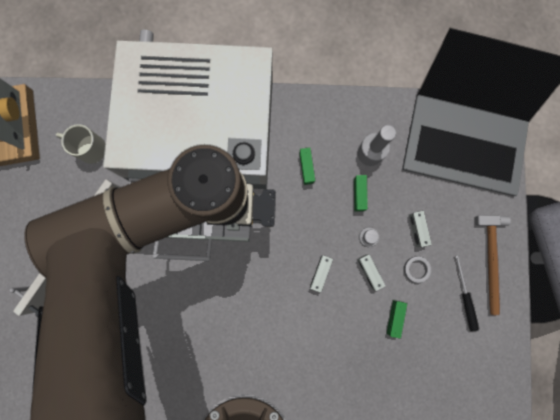

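View pics/s6.png

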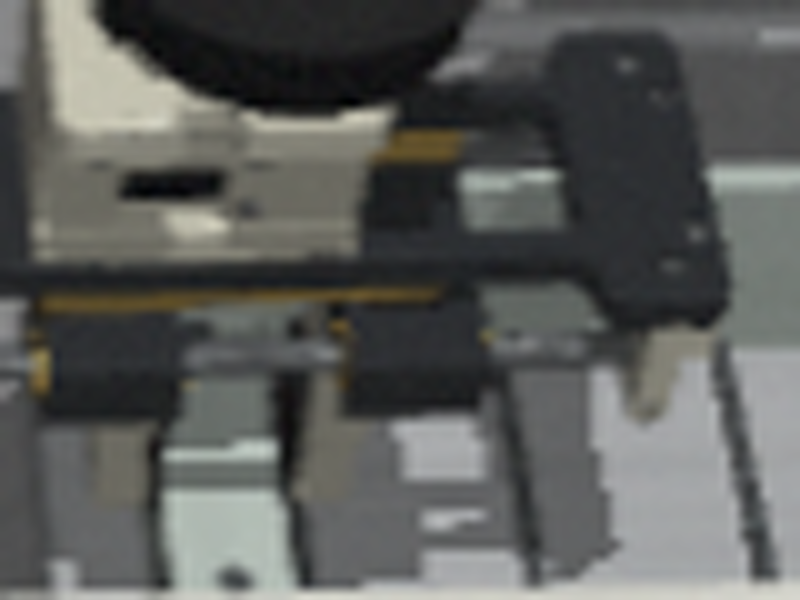

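```bash
python3 - <<'E'
from h import *
i=r.capture("scene")[:,:,::-1].copy()
def seg(a,b,c):
    p=w2p("scene",[a,b]); cv2.line(i,*[tuple(int(round(x)) for x in q) for q in p],c,1)
for v in(-.084,-.028,.028,.084): seg([*tray(-.06,v),.097],[*tray(.0625,v),.097],(0,0,255))
for v in(-.14,.14): seg([*tray(-.06,v),.117],[*tray(.0625,v),.117],(255,0,0))
seg([*tray(-.065,-.14),.156],[*tray(-.065,.14),.156],(255,0,0))
s=r.get_state();c=s["tcp_pos"]; t=np.radians(-.7)
for sx in(-1,1):
  for z in (0,.045):
    P=lambda a,b:[c[0]+a*.045,c[1]+b*.014,.1006+z]
    seg(P(-1,sx),P(1,sx),(0,255,0)); seg(P(sx,-1),P(sx,1),(0,255,0))
crop("scene",290,170,430,250,"s7",i)
E
```

```text
(no output)
```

View pics/s7.png

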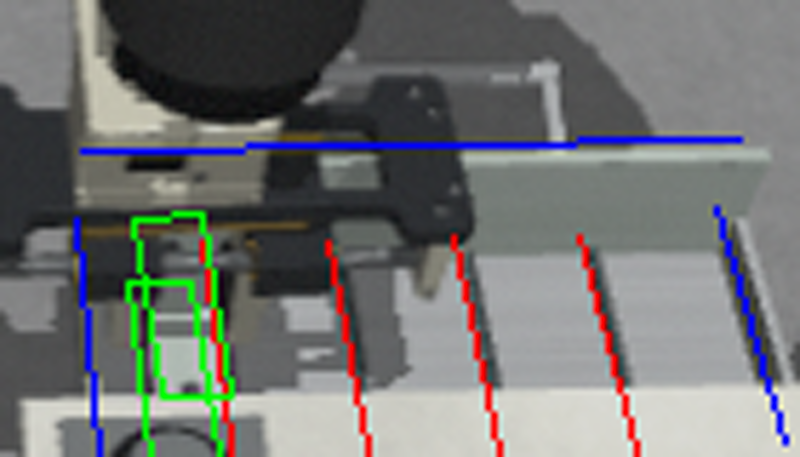

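>>> step_arm --pt "0 0 0 0 0 -6 -1" --pt "0 0 0 0 0 -6 -1" --pt "0 0 0 0 0 0 -1"

```text
time_s: 9.9
tcp_pos: [0.5747, 0.0333, 0.1386]
eef_rot: [179.0, -0.1, 89.3]
contact_force: [0.1, 0.8, -2.3]
gripper_width: 0.0274
```

>>> step_arm --pt "0.015 0 0.005 0 -8 0 -1" --pt "0 0 0 0 0 0 -1"

```text
time_s: 10.1
tcp_pos: [0.5655, 0.0335, 0.138]
eef_rot: [180.0, -0.2, 88.9]
contact_force: [-0.3, -0.2, -2.3]
gripper_width: 0.0274
```

```bash
python3 - <<'E'
from h import *
st()
i=r.capture("scene")[:,:,::-1].copy()
cv2.imwrite("pics/s8raw.png",i)
j=i.copy()
def seg(a,b,c):
    p=w2p("scene",[a,b]); cv2.line(j,*[tuple(int(round(x)) for x in q) for q in p],c,1)
c=r.get_state()["tcp_pos"]
for b,col in((-.027,(0,255,0)),(-.0356,(0,0,255))):
    P=lambda s,t:[c[0]+s*.045,c[1]+t*.014,c[2]+b+.045]
    seg(P(1,-1),P(1,1),col);seg(P(1,-1),P(-1,-1),col);seg(P(1,1),P(-1,1),col)
crop("scene",300,190,360,235,"s8a",i);crop("scene",300,190,360,235,"s8b",j)
E
```

```text
t10.1 p [0.5655 0.0335 0.138 ] rot [180.   -0.2  88.9] F [-0.3 -0.2 -2.3] w 0.0274 j [  23.   15.  -20.   -0.  -55. -114.]
```

View pics/s8a.png

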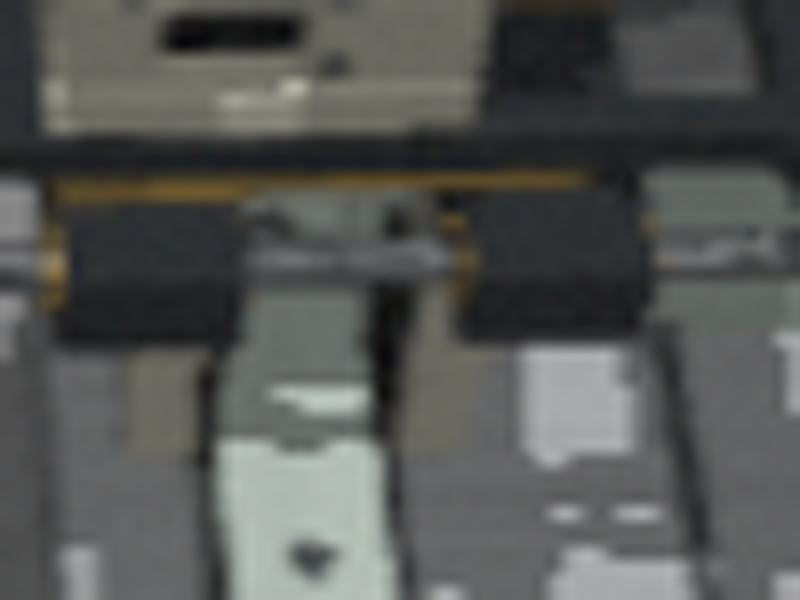

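View pics/s8b.png

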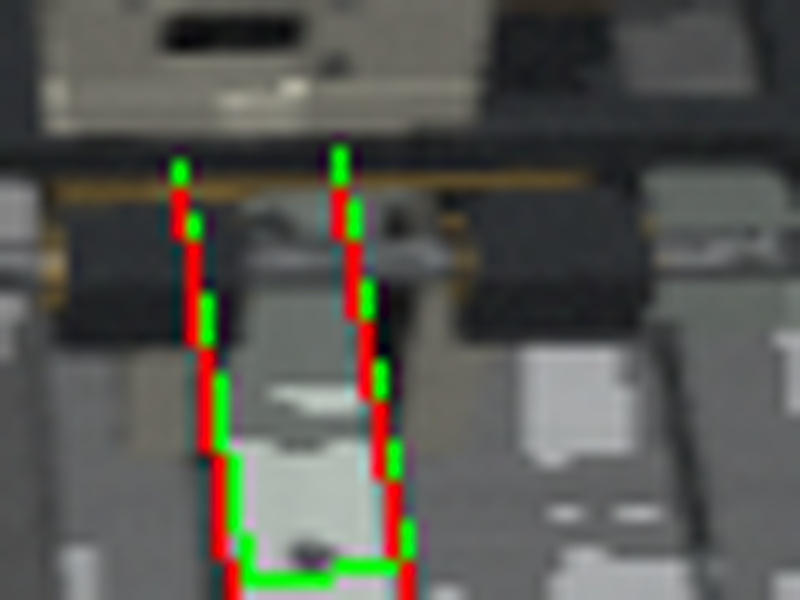

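```bash
python3 - <<'E'
from h import *
i=cv2.imread("pics/s8raw.png")
crop("scene",300,210,360,255,"s8c",i)
c=r.get_state()["tcp_pos"]
for b in(-.027,-.0356):
    print((w2p("scene",[[c[0]+.045,c[1]+s*.014,c[2]+b+z] for z in (.045,0) for s in (-1,1)])-[300,210])*800/60)
E
```

```text
[[235.07100116 303.7047164 ]
 [401.00134645 297.57746832]
 [211.41772487 453.07039038]
 [371.2357873  446.91315833]]
[[230.41539634 333.14014412]
 [395.14350401 327.00465778]
 [207.08963218 480.35193529]
 [365.78814351 474.19237748]]
```

View pics/s8c.png

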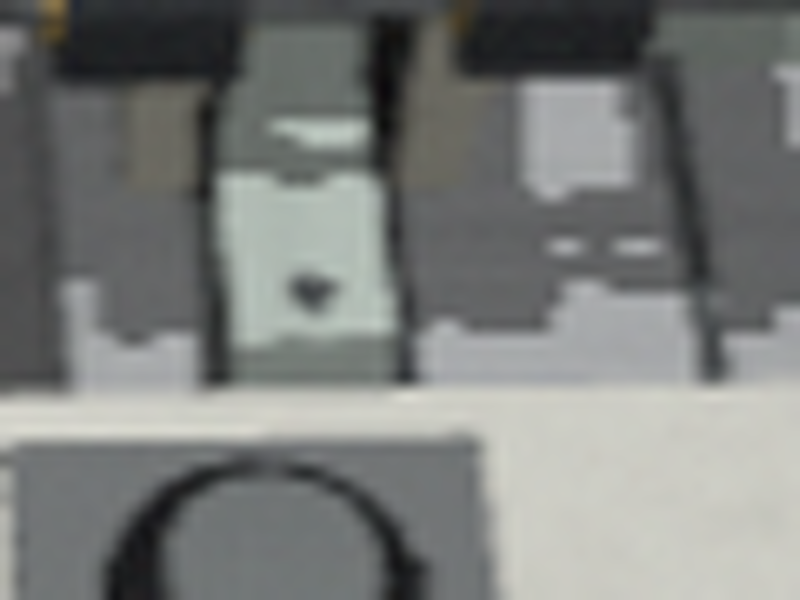

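>>> step_arm --pt "0 0 0 0 4 2 -1" --pt "0 0 0 0 0 4 -1" --pt "0 0 0 0 0 4 -1" --pt "0 0 0 0 0 2 -1"

```text
time_s: 10.55
tcp_pos: [0.5723, 0.0338, 0.1269]
eef_rot: [179.7, -0.2, 89.0]
contact_force: [-2.5, 0.4, 20.2]
gripper_width: 0.0275
```

>>> step_arm --pt "0 0 0 0 0 -1 -0.15" --pt "0 0 0 0 0 0 -0.15" --pt "0 0 0 0 0 -5 -0.15" --pt "0 0 0 0 0 -20 -0.15" --pt "0 0 0 0 0 -40 -0.15" --pt "0 0 0 0 0 -40 -0.15"

```text
time_s: 11.15
tcp_pos: [0.5687, 0.0326, 0.23]
eef_rot: [-179.6, 0.1, 89.0]
contact_force: [1.9, 0.8, 0.7]
gripper_width: 0.0372
```

```bash
python3 - <<'E'
from h import *
st();plan([.5,-.12,.2],88.95,grip=.5)
E
```

```text
t11.2 p [0.5687 0.0326 0.23  ] rot [-1.796e+02  1.000e-01  8.900e+01] F [1.9 0.8 0.7] w 0.0372 j [  23.   11.  -12.   -0.  -67. -114.]
[[-0.002,0.0,0.0,-38.4,-16.5,7.6,0.5],[-0.002,0.0,0.0,-38.4,-16.5,7.6,0.5],[-0.002,0.0,0.0,-38.4,-16.5,7.6,0.5],[-0.002,0.0,0.0,-38.4,-16.5,7.5,0.5]]
```

```bash
cat >> h.py <<'E'
def boxes(name,blocks,x0,y0,x1,y1,out,z=.045):
    i=r.capture(name)[:,:,::-1].copy()
    for c,y in blocks:
        a=np.radians(y);u=np.array([np.cos(a),np.sin(a)]);v=np.array([-u[1],u[0]])
        P=np.array([[*(np.array(c)+s*.045*u+t*.014*v),z] for s,t in((1,1),(1,-1),(-1,-1),(-1,1))])
        for p in w2p(name,P): cv2.circle(i,tuple(int(round(q)) for q in p),0,(0,0,255),-1)
    crop(name,x0,y0,x1,y1,out,i)
BL=dict(B=((.4304,-.1875),160.6),C=((.4352,-.3158),27.4),D=((.5502,-.4438),13.1))
E
python3 - <<'E'
from h import *
boxes("top",BL.values(),290,190,450,310,"t9")
plan([.4304,-.1875,.12],70.6,grip=.5)
crop("scene",290,170,430,250,"s9")
E
```

```text
[[0.0,0.0,0.046,-31.8,-19.8,16.7,0.5],[0.0,0.0,0.046,-32.7,-18.3,16.7,0.5],[0.0,0.0,0.046,-33.5,-16.7,16.7,0.5],[0.0,0.0,0.046,-34.2,-15.2,16.8,0.5],[0.0,0.0,0.046,-34.9,-13.6,16.8,0.5],[0.0,0.0,0.046,-35.4,-11.9,16.8,0.5],[0.0,0.0,0.046,-36.0,-10.3,16.8,0.5]]
```

View pics/t9.png

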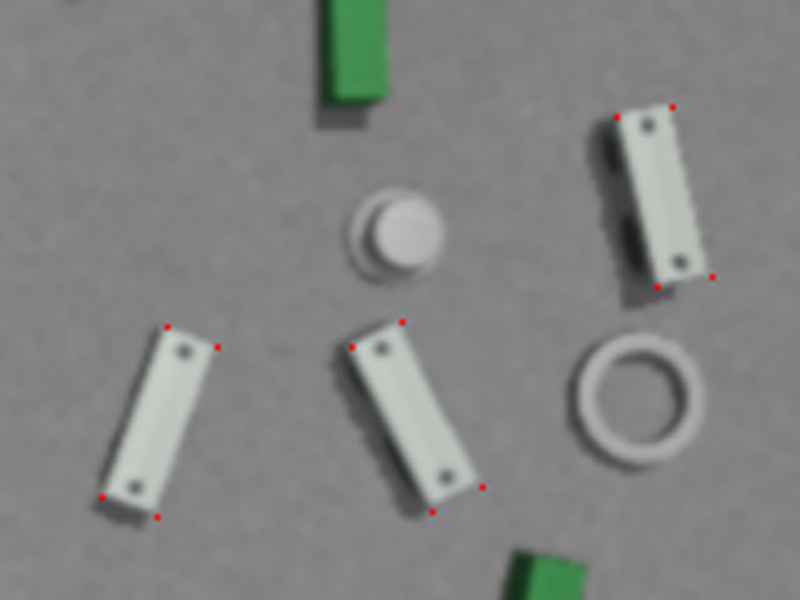

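View pics/s9.png

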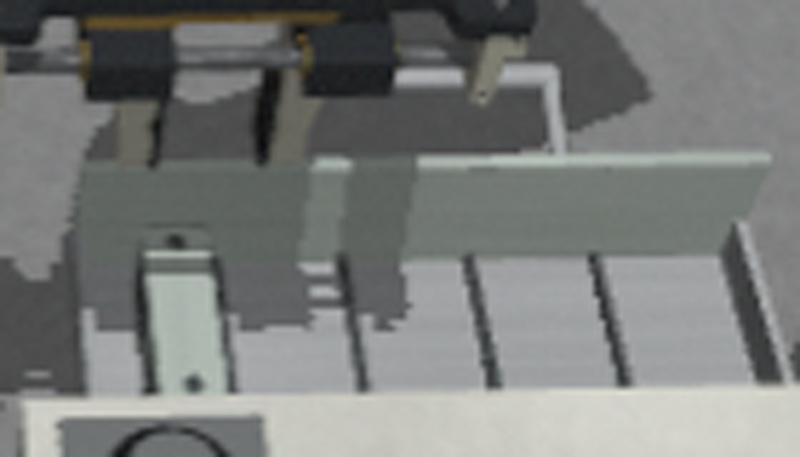

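>>> step_arm --pt "0 0 0.046 -32 -20 12 0.5" --pt "0 0 0.046 -33 -18 12 0.5" --pt "0 0 0.046 -33 -17 14 0.5" --pt "0 0 0.046 -34 -15 16 0.5" --pt "0 0 0.046 -35 -14 18 0.5" --pt "0 0 0.046 -35 -12 18 0.5" --pt "0 0 0.046 -30 -9 14 0.5" --pt "0 0 0 -3 -1 3 0.5"

```text
time_s: 12.05
tcp_pos: [0.4275, -0.1881, 0.1253]
eef_rot: [179.4, -0.5, 70.0]
contact_force: [-0.3, -0.3, 0.5]
gripper_width: 0.0654
```

```bash
python3 - <<'E'
from h import *
st();plan([.4304,-.1875,.06],70.6,grip=0.5)
E
```

```text
t12.1 p [ 0.4275 -0.1881  0.1253] rot [179.4  -0.5  70. ] F [-0.3 -0.3  0.5] w 0.0654 j [   0.    6.  -33.   -0.  -50. -110.]
[[0.005,-0.004,-0.005,0.5,0.9,32.7,0.5],[0.005,-0.004,-0.005,0.6,1.1,32.7,0.5]]
```

>>> step_arm --pt "0.01 -0.008 -0.01 1 2 30 0.5" --pt "0 0 0 0 0 35 0.5" --pt "0 0 0 0 0 28 0.5" --pt "0 0 0 0 0 11 0.5" --pt "0 0 0 0 0 2 0.5"

```text
time_s: 12.55
tcp_pos: [0.4329, -0.1889, 0.0179]
eef_rot: [179.6, -0.1, 70.6]
contact_force: [0.4, -0.2, -0.5]
gripper_width: 0.0657
```

```bash
python3 - <<'E'
from h import *
st();plan([.4304,-.1875,.018],70.6,grip=0.5)
crop("scene",180,160,280,235,"s10")
E
```

```text
t12.6 p [ 0.4329 -0.1889  0.0179] rot [ 1.796e+02 -1.000e-01  7.060e+01] F [ 0.4 -0.2 -0.5] w 0.0657 j [   0.   16.  -39.    0.  -34. -110.]
[[0.007,-0.001,0.0,0.5,-2.9,-0.1,0.5]]
```

View pics/s10.png

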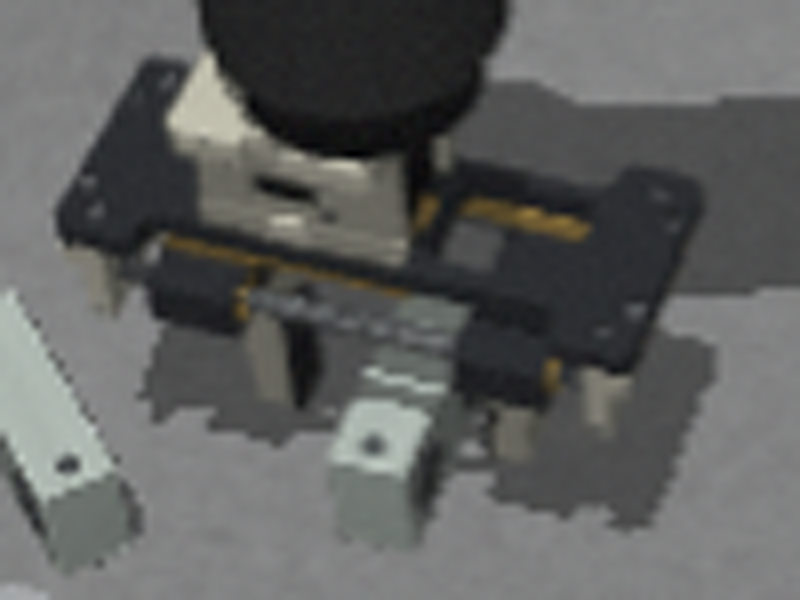

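>>> step_arm --pt "0.005 0 0 0 -3 0 -1" --pt "0 0 0 0 0 0 -1" --pt "0 0 0 0 0 0 -1" --pt "0 0 0 0 0 0 -1" --pt "0 0 0 0 0 0 -1"

```text
time_s: 13.1
tcp_pos: [0.433, -0.1875, 0.0215]
eef_rot: [179.5, -0.2, 70.7]
contact_force: [0.4, 1.5, -0.4]
gripper_width: 0.0312
```

>>> step_arm --pt "0 0 0 0 0 2 -1" --pt "0 0 0 0 0 1 -1"

```text
time_s: 13.3
tcp_pos: [0.4334, -0.1874, 0.0211]
eef_rot: [179.5, -0.2, 70.7]
contact_force: [-4.2, 2.9, 10.2]
gripper_width: 0.0279
```

>>> step_arm --pt "0 0 0 0 0 -10 -1" --pt "0 0 0 0 0 -30 -1" --pt "0 0 0 0 0 -45 -1" --pt "0 0 0 0 0 -45 -1" --pt "0 0 0 0 0 -45 -1" --pt "0 0 0 0 0 -30 -1"

```text
time_s: 13.9
tcp_pos: [0.4266, -0.1873, 0.2311]
eef_rot: [-179.9, -0.0, 70.7]
contact_force: [1.3, -1.1, -2.0]
gripper_width: 0.0277
```

```bash
python3 - <<'E'
from h import *
st();plan([.571,.088,.235],88.95)
E
```

```text
t13.9 p [ 0.4266 -0.1873  0.2311] rot [-179.9   -0.    70.7] F [ 1.3 -1.1 -2. ] w 0.0277 j [   1.    0.  -24.   -0.  -66. -110.]
[[0.0,0.0,-0.046,43.9,6.4,-0.5,-1],[0.0,0.0,-0.046,43.6,8.4,-0.5,-1],[0.0,0.0,-0.046,43.2,10.4,-0.5,-1],[0.0,0.0,-0.046,42.6,12.4,-0.5,-1],[0.0,0.0,-0.046,42.0,14.3,-0.5,-1],[0.0,0.0,-0.046,41.3,16.2,-0.6,-1],[0.0,0.0,-0.046,40.6,18.1,-0.6,-1]]
```

>>> step_arm --pt "0 0 -0.046 44 6 -2 -1" --pt "0 0 -0.046 43 8 -1 -1" --pt "0 0 -0.046 43 10 -1 -1" --pt "0 0 -0.046 42 12 -1 -1" --pt "0 0 -0.046 42 14 -1 -1" --pt "0 0 -0.046 41 16 -1 -1" --pt "0 0 -0.046 36 16 0 -1" --pt "0 0 0 0 0 0 -1"

```text
time_s: 14.7
tcp_pos: [0.5695, 0.0915, 0.2501]
eef_rot: [179.3, -0.2, 89.5]
contact_force: [-0.3, -1.1, -2.2]
gripper_width: 0.0278
```

```bash
python3 - <<'E'
from h import *
st();plan([.571,.088,.155],88.95)
E
```

```text
t14.7 p [0.5695 0.0915 0.2501] rot [179.3  -0.2  89.5] F [-0.3 -1.1 -2.2] w 0.0278 j [  29.   10.  -11.    0.  -69. -119.]
[[0.004,-0.001,0.003,-1.3,0.1,31.7,-1],[0.004,-0.001,0.003,-1.2,0.3,31.7,-1],[0.004,-0.001,0.003,-1.2,0.4,31.7,-1]]
```

>>> step_arm --pt "0.01 0 0.008 -3 1 25 -1" --pt "0 0 0 0 0 35 -1" --pt "0 0 0 0 0 30 -1" --pt "0 0 0 0 0 8 -1" --pt "0 0 0 0 0 0 -1"

```text
time_s: 15.2
tcp_pos: [0.5704, 0.0895, 0.151]
eef_rot: [179.9, -0.2, 89.1]
contact_force: [-0.2, 0.2, -0.7]
gripper_width: 0.0276
```

```bash
python3 - <<'E'
from h import *
st();plan([.571,.088,.115],88.95)
crop("scene",290,150,430,255,"s11")
E
```

```text
t15.2 p [0.5704 0.0895 0.151 ] rot [179.9  -0.2  89.1] F [-0.2  0.2 -0.7] w 0.0276 j [  28.   15.  -18.   -0.  -57. -119.]
[[0.002,-0.004,0.003,-1.6,0.6,36.0,-1]]
```

View pics/s11.png

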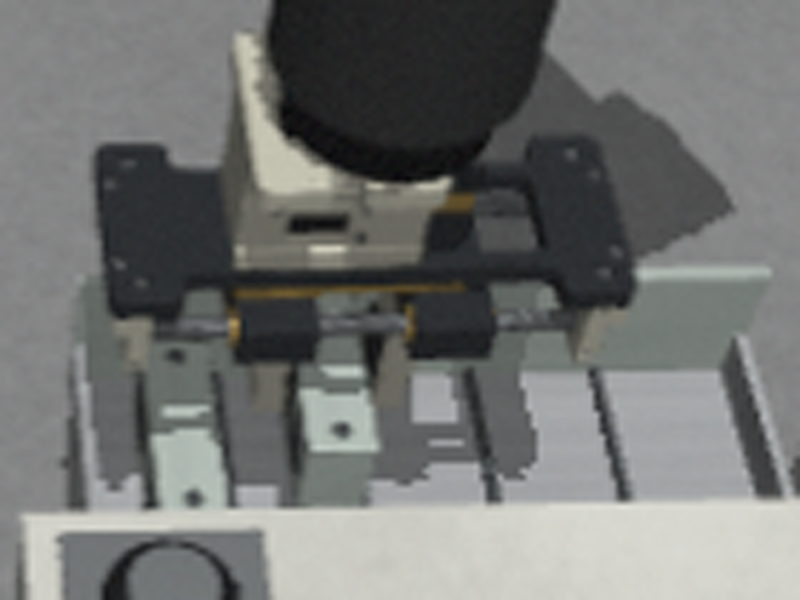

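>>> step_arm --pt "0 0 0 -1 0 12 -1" --pt "0 0 0 0 0 12 -1" --pt "0 0 0 0 0 8 -1" --pt "0 0 0 0 0 4 -1" --pt "0 0 0 0 0 2 -1"

```text
time_s: 15.75
tcp_pos: [0.5731, 0.0892, 0.1152]
eef_rot: [179.5, -0.4, 89.1]
contact_force: [0.5, 0.3, -0.8]
gripper_width: 0.0281
```

>>> step_arm --pt "0 0 0 0 0 2 -1" --pt "0 0 0 0 0 2 -1"

```text
time_s: 15.95
tcp_pos: [0.5748, 0.0894, 0.1131]
eef_rot: [179.3, -0.4, 89.2]
contact_force: [-1.6, -2.2, 19.4]
gripper_width: 0.0274
```

Floor contact at the predicted height. Release.

>>> step_arm --pt "0 0 0 0 0 -1 -0.17" --pt "0 0 0 0 0 0 -0.17" --pt "0 0 0 0 0 -5 -0.17" --pt "0 0 0 0 0 -20 -0.17" --pt "0 0 0 0 0 -40 -0.17" --pt "0 0 0 0 0 -40 -0.17" --pt "0 0 0 0 0 -10 0.5"

```text
time_s: 16.65
tcp_pos: [0.5732, 0.0884, 0.2336]
eef_rot: [179.4, -0.3, 89.2]
contact_force: [0.4, -0.3, 0.1]
gripper_width: 0.0405
```

```bash
python3 - <<'E'
from h import *
del BL["B"]
st();boxes("top",BL.values(),290,190,450,310,"t12")
crop("scene",290,170,430,275,"s12")
plan([.4352,-.3158,.13],117.4,grip=.5)
E
```

```text
t16.6 p [0.5732 0.0884 0.2336] rot [179.4  -0.3  89.2] F [ 0.4 -0.3  0.1] w 0.0405 j [  28.   11.  -12.    0.  -67. -119.]
[[0.001,0.0,-0.049,-40.6,-13.3,9.8,0.5],[0.001,0.0,-0.049,-39.9,-15.2,9.8,0.5],[0.001,0.0,-0.049,-39.1,-17.2,9.9,0.5],[0.001,0.0,-0.049,-38.3,-19.1,9.9,0.5],[0.001,0.0,-0.049,-37.3,-20.9,9.9,0.5],[0.001,0.0,-0.049,-36.2,-22.7,9.9,0.5],[0.001,0.0,-0.049,-35.0,-24.4,10.0,0.5],[0.001,0.0,-0.049,-33.8,-26.1,10.0,0.5],[0.001,0.0,-0.049,-32.5,-27.7,10.1,0.5],[0.001,0.0,-0.049,-31.0,-29.3,10.1,0.5]]
```

View pics/t12.png

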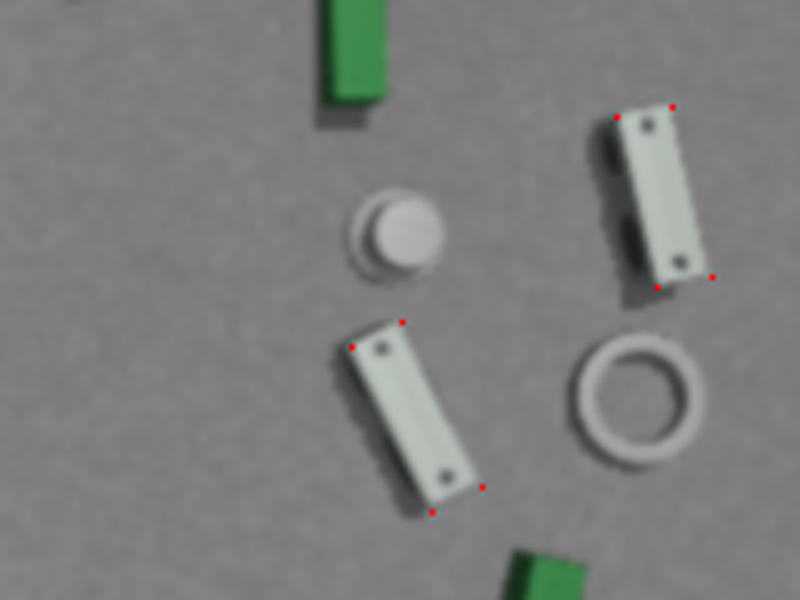

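View pics/s12.png

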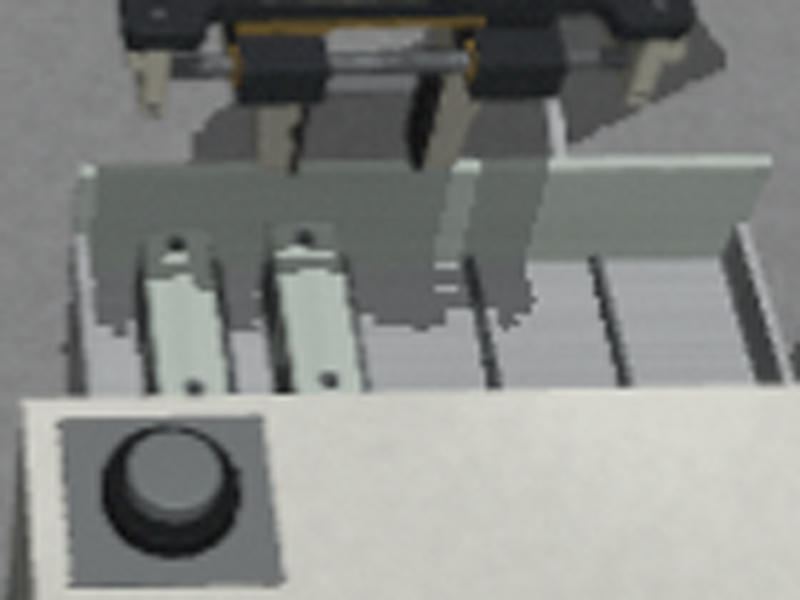

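>>> step_arm --pt "0 0 -0.049 -40 -13 5 0.5" --pt "0 0 -0.049 -40 -15 5 0.5" --pt "0 0 -0.049 -39 -17 10 0.5" --pt "0 0 -0.049 -38 -19 10 0.5" --pt "0 0 -0.049 -37 -21 10 0.5" --pt "0 0 -0.049 -36 -23 10 0.5" --pt "0 0 -0.049 -35 -24 10 0.5" --pt "0 0 -0.049 -34 -26 10 0.5" --pt "0 0 -0.049 -32 -28 10 0.5" --pt "0 0 -0.049 -28 -26 10 0.5"

```text
time_s: 17.75
tcp_pos: [0.4309, -0.319, 0.1249]
eef_rot: [179.8, -0.5, 118.8]
contact_force: [0.8, 0.5, 0.5]
gripper_width: 0.0657
```

>>> step_arm --pt "0 0 0 0 0 0 0.5"

```text
time_s: 17.85
tcp_pos: [0.4276, -0.3215, 0.1219]
eef_rot: [-180.0, -0.7, 118.7]
contact_force: [0.2, -0.9, -0.8]
gripper_width: 0.0659
```

```bash
python3 - <<'E'
from h import *
st();plan([.4352,-.3158,.06],117.4,grip=0.5)
E
```

```text
t17.9 p [ 0.4276 -0.3215  0.1219] rot [-180.    -0.7  118.7] F [ 0.2 -0.9 -0.8] w 0.0659 j [-16.  13. -24.  -1. -53. -45.]
[[0.0,-0.006,0.011,0.3,4.7,31.0,0.5],[0.0,-0.006,0.011,0.6,4.7,31.0,0.5]]
```

>>> step_arm --pt "0 -0.012 0.022 1 9 30 0.5" --pt "0 0 0 0 0 32 0.5" --pt "0 0 0 0 0 28 0.5" --pt "0 0 0 0 0 12 0.5" --pt "0 0 0 0 0 2 0.5"

```text
time_s: 18.35
tcp_pos: [0.4312, -0.3157, 0.0105]
eef_rot: [-179.8, -0.2, 117.0]
contact_force: [-0.6, 0.3, 0.7]
gripper_width: 0.0658
```

```bash
python3 - <<'E'
from h import *
st();plan([.4352,-.3158,.018],117.4,grip=0.5)
crop("scene",120,160,240,250,"s13")
E
```

```text
t18.4 p [ 0.4312 -0.3157  0.0105] rot [-179.8   -0.2  117. ] F [-0.6  0.3  0.7] w 0.0658 j [-15.  22. -31.   0. -37. -48.]
[[-0.004,-0.003,-0.007,-1.9,3.5,-7.5,0.5]]
```

View pics/s13.png

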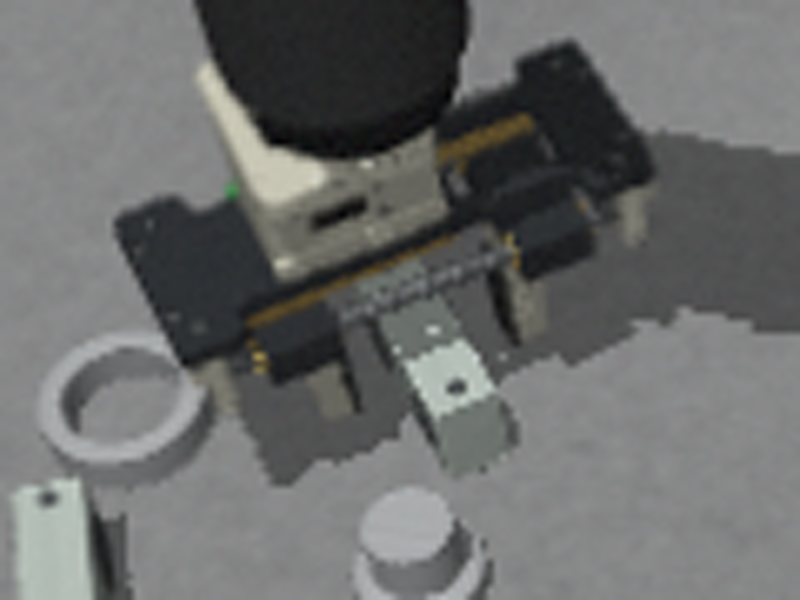

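>>> step_arm --pt "0 0 -0.007 -2 3 -6 -1" --pt "0 0 0 0 0 0 -1" --pt "0 0 0 0 0 0 -1" --pt "0 0 0 0 0 0 -1" --pt "0 0 0 0 0 0 -1" --pt "0 0 0 0 0 0 -1"

```text
time_s: 19.0
tcp_pos: [0.4373, -0.3161, 0.0206]
eef_rot: [-180.0, 0.0, 117.5]
contact_force: [0.0, -0.4, -2.4]
gripper_width: 0.0275
```

>>> step_arm --pt "0 0 0 0 0 -10 -1" --pt "0 0 0 0 0 -30 -1" --pt "0 0 0 0 0 -45 -1" --pt "0 0 0 0 0 -45 -1" --pt "0 0 0 0 0 -45 -1" --pt "0 0 0 0 0 -30 -1"

```text
time_s: 19.6
tcp_pos: [0.4324, -0.3147, 0.2301]
eef_rot: [-179.5, -0.6, 117.3]
contact_force: [0.4, -0.9, -2.5]
gripper_width: 0.0276
```

```bash
python3 - <<'E'
from h import *
st();plan([.571,.1435,.235],88.95)
E
```

```text
t19.6 p [ 0.4324 -0.3147  0.2301] rot [-179.5   -0.6  117.3] F [ 0.4 -0.9 -2.5] w 0.0276 j [-15.   8. -16.  -0. -67. -48.]
[[-0.001,-0.001,0.045,31.2,30.3,-0.4,-1],[-0.001,-0.001,0.045,32.5,28.9,-0.4,-1],[-0.001,-0.001,0.045,33.8,27.4,-0.4,-1],[-0.001,-0.001,0.045,35.0,25.8,-0.4,-1],[-0.001,-0.001,0.045,36.1,24.2,-0.4,-1],[-0.001,-0.001,0.045,37.2,22.6,-0.4,-1],[-0.001,-0.001,0.045,38.2,20.9,-0.4,-1],[-0.001,-0.001,0.045,39.1,19.2,-0.4,-1],[-0.001,-0.001,0.045,39.9,17.4,-0.4,-1],[-0.001,-0.001,0.045,40.6,15.6,-0.4,-1]]
[[-0.001,-0.001,0.045,41.3,13.7,-0.4,-1]]
```

>>> step_arm --pt "0 0 0.045 31 30 -2 -1" --pt "0 0 0.045 33 29 -2 -1" --pt "0 0 0.045 34 27 -1 -1" --pt "0 0 0.045 35 26 0 -1" --pt "0 0 0.045 36 24 0 -1" --pt "0 0 0.045 37 23 0 -1" --pt "0 0 0.045 38 21 0 -1" --pt "0 0 0.045 39 19 0 -1" --pt "0 0 0.045 40 17 0 -1" --pt "0 0 0.045 40 15 0 -1"

```text
time_s: 20.6
tcp_pos: [0.562, 0.1089, 0.2496]
eef_rot: [179.9, -0.2, 90.0]
contact_force: [0.9, -0.9, -2.4]
gripper_width: 0.0273
```

>>> step_arm --pt "0 0 0.03 25 8 0 -1" --pt "0 0 0 0 0 0 -1" --pt "0 0 0 0 0 0 -1"

```text
time_s: 20.9
tcp_pos: [0.57, 0.1399, 0.2497]
eef_rot: [-180.0, -0.2, 88.4]
contact_force: [-1.0, -0.3, -1.9]
gripper_width: 0.0275
```

```bash
python3 - <<'E'
from h import *
st();plan([.571,.1435,.155],88.95)
E
```

```text
t20.9 p [0.57   0.1399 0.2497] rot [-180.    -0.2   88.4] F [-1.  -0.3 -1.9] w 0.0275 j [  33.   11.   -9.   -0.  -70. -124.]
[[0.0,-0.001,-0.003,1.1,0.3,31.6,-1],[0.0,-0.001,-0.003,1.1,0.3,31.6,-1],[0.0,-0.001,-0.003,1.2,0.3,31.6,-1]]
```

>>> step_arm --pt "0 0 -0.009 3 1 25 -1" --pt "0 0 0 0 0 35 -1" --pt "0 0 0 0 0 30 -1" --pt "0 0 0 0 0 6 -1" --pt "0 0 0 0 0 0 -1"

```text
time_s: 21.4
tcp_pos: [0.5705, 0.1392, 0.1548]
eef_rot: [179.9, -0.3, 88.9]
contact_force: [0.6, 0.3, -1.6]
gripper_width: 0.0275
```

```bash
python3 - <<'E'
from h import *
st();plan([.571,.1435,.115],88.95)
crop("scene",290,150,430,255,"s14")
E
```

```text
t21.4 p [0.5705 0.1392 0.1548] rot [179.9  -0.3  88.9] F [ 0.6  0.3 -1.6] w 0.0275 j [  33.   15.  -16.   -0.  -58. -124.]
[[0.002,-0.004,-0.001,4.1,0.3,39.8,-1]]
```

View pics/s14.png

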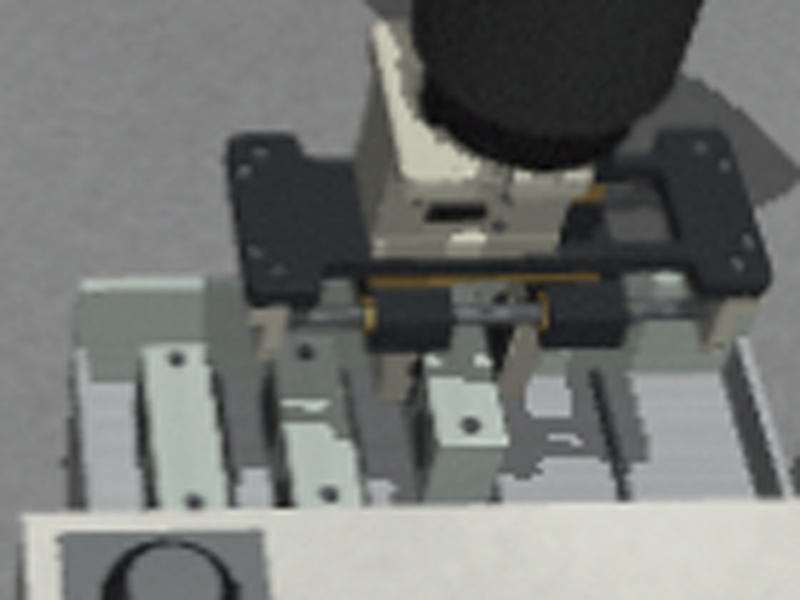

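>>> step_arm --pt "0 0 0 5 0 4 -1" --pt "0 0 0 0 0 12 -1" --pt "0 0 0 0 0 12 -1" --pt "0 0 0 0 0 8 -1" --pt "0 0 0 0 0 3 -1"

```text
time_s: 21.95
tcp_pos: [0.5735, 0.1457, 0.1183]
eef_rot: [179.4, -0.5, 88.9]
contact_force: [-0.0, 0.1, -1.8]
gripper_width: 0.0278
```

>>> step_arm --pt "0 0 0 0 -1 3 -1" --pt "0 0 0 0 0 3 -1" --pt "0 0 0 0 0 2 -1"

```text
time_s: 22.25
tcp_pos: [0.5746, 0.1458, 0.1124]
eef_rot: [179.2, -0.4, 89.0]
contact_force: [-2.5, -3.4, 15.9]
gripper_width: 0.0278
```

>>> step_arm --pt "0 0 0 0 0 -1 -0.17" --pt "0 0 0 0 0 0 -0.17" --pt "0 0 0 0 0 -5 -0.17" --pt "0 0 0 0 0 -20 -0.17" --pt "0 0 0 0 0 -40 -0.17" --pt "0 0 0 0 0 -40 -0.17" --pt "0 0 0 0 0 -10 0.5"

```text
time_s: 22.95
tcp_pos: [0.5729, 0.1447, 0.2328]
eef_rot: [179.3, -0.3, 89.0]
contact_force: [0.0, -0.4, 0.4]
gripper_width: 0.0402
```

```bash
python3 - <<'E'
from h import *
st();boxes("top",[BL["D"]],290,190,450,310,"t15")
crop("scene",290,170,430,275,"s15")
plan([.5502,-.4438,.14],103.1,grip=.5)
E
```

```text
t22.9 p [0.5729 0.1447 0.2328] rot [179.3  -0.3  89. ] F [ 0.  -0.4  0.4] w 0.0402 j [  33.   12.  -10.    0.  -67. -124.]
[[0.001,0.0,-0.018,-42.1,-0.9,6.2,0.5],[0.001,0.0,-0.018,-42.1,-1.6,6.2,0.5],[0.001,0.0,-0.018,-42.0,-2.4,6.2,0.5],[0.001,0.0,-0.018,-42.0,-3.1,6.3,0.5],[0.001,0.0,-0.018,-41.9,-3.8,6.3,0.5],[0.001,0.0,-0.018,-41.8,-4.6,6.3,0.5],[0.001,0.0,-0.018,-41.7,-5.3,6.3,0.5],[0.001,0.0,-0.018,-41.6,-6.0,6.3,0.5],[0.001,0.0,-0.018,-41.5,-6.7,6.3,0.5],[0.001,0.0,-0.018,-41.4,-7.5,6.4,0.5]]
[[0.001,0.0,-0.018,-41.3,-8.2,6.4,0.5],[0.001,0.0,-0.018,-41.1,-8.9,6.4,0.5],[0.001,0.0,-0.018,-40.9,-9.6,6.4,0.5],[0.001,0.0,-0.018,-40.8,-10.3,6.4,0.5]]
```

View pics/t15.png

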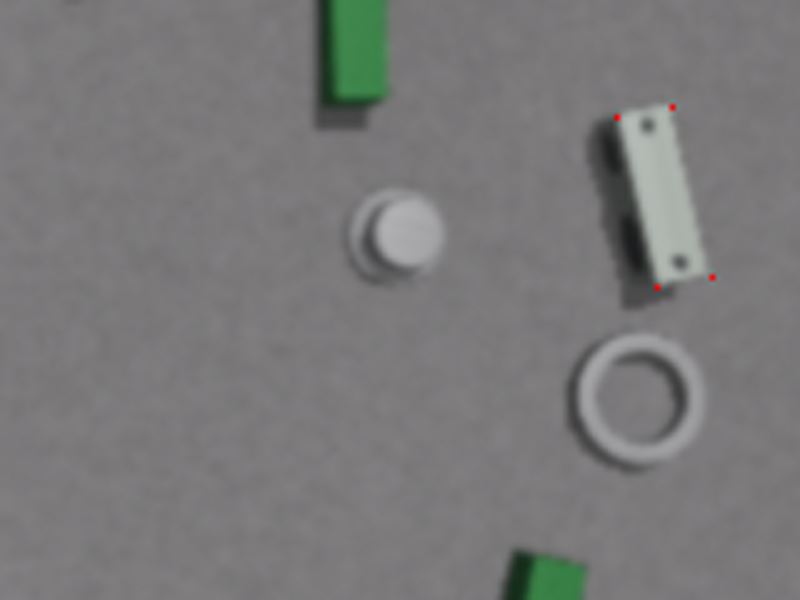

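View pics/s15.png

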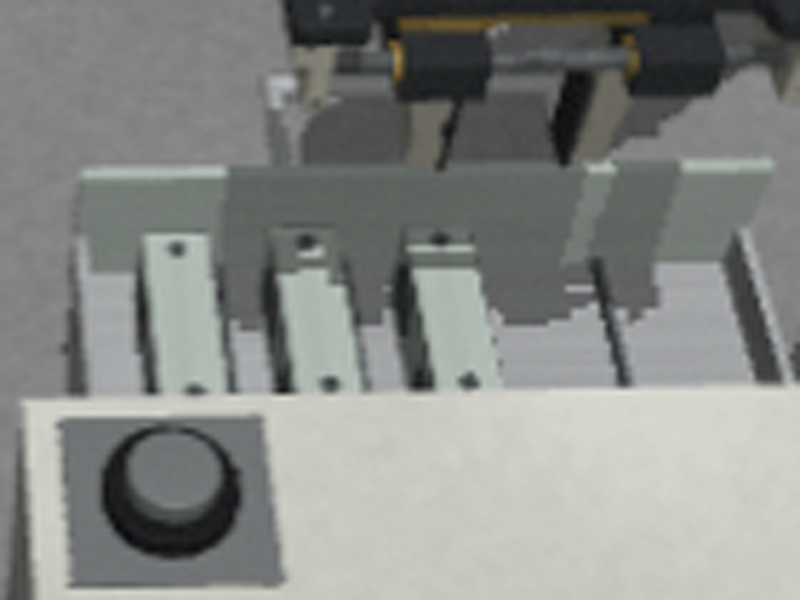

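>>> step_arm --pt "0 0 -0.018 -42 -1 0 0.5" --pt "0 0 -0.018 -42 -2 0 0.5" --pt "0 0 -0.018 -42 -2 0 0.5" --pt "0 0 -0.018 -42 -3 0 0.5" --pt "0 0 -0.018 -42 -4 0 0.5" --pt "0 0 -0.018 -42 -5 0 0.5" --pt "0 0 -0.018 -42 -5 5 0.5" --pt "0 0 -0.018 -42 -6 10 0.5" --pt "0 0 -0.018 -41 -7 10 0.5" --pt "0 0 -0.018 -41 -8 10 0.5"

```text
time_s: 24.05
tcp_pos: [0.5527, -0.285, 0.1804]
eef_rot: [180.0, -0.4, 100.2]
contact_force: [1.5, 0.5, 1.6]
gripper_width: 0.0658
```

```bash
python3 - <<'E'
from h import *
st();plan([.5502,-.4438,.14],103.1,grip=.5)
E
```

```text
t24.1 p [ 0.5527 -0.285   0.1804] rot [180.   -0.4 100.2] F [1.5 0.5 1.6] w 0.0658 j [-10.  18. -10.  -0. -63. -70.]
[[0.0,-0.002,-0.013,-39.0,-7.6,9.8,0.5],[0.0,-0.002,-0.013,-38.9,-8.1,9.9,0.5],[0.0,-0.002,-0.013,-38.8,-8.6,9.9,0.5],[0.0,-0.002,-0.013,-38.7,-9.1,10.0,0.5]]
```

>>> step_arm --pt "0 0 -0.013 -39 -7 10 0.5" --pt "0 0 -0.013 -39 -8 10 0.5" --pt "0 0 -0.013 -37 -8 10 0.5" --pt "0 0 -0.013 -25 -6 10 0.5" --pt "0 0 0 0 0 0 0.5" --pt "0 0 0 0 0 0 0.5"

```text
time_s: 24.65
tcp_pos: [0.5436, -0.4364, 0.1238]
eef_rot: [-179.3, -1.1, 102.9]
contact_force: [-0.1, -0.1, 0.6]
gripper_width: 0.0659
```

```bash
python3 - <<'E'
from h import *
st();plan([.5502,-.4438,.06],103.1,grip=.5)
E
```

```text
t24.6 p [ 0.5436 -0.4364  0.1238] rot [-179.3   -1.1  102.9] F [-0.1 -0.1  0.6] w 0.0659 j [-23.  27.  -2.  -1. -62. -54.]
[[-0.006,-0.01,-0.002,-4.9,2.8,31.8,0.5],[-0.006,-0.01,-0.002,-4.6,2.6,31.8,0.5]]
```

>>> step_arm --pt "-0.012 -0.02 -0.004 -9 5 28 0.5" --pt "0 0 0 0 0 32 0.5" --pt "0 0 0 0 0 28 0.5" --pt "0 0 0 0 0 12 0.5" --pt "0 0 0 0 0 2 0.5"

```text
time_s: 25.15
tcp_pos: [0.5515, -0.4399, 0.0193]
eef_rot: [179.9, 0.1, 103.3]
contact_force: [-0.2, 0.2, 0.5]
gripper_width: 0.0659
```

```bash
python3 - <<'E'
from h import *
st();plan([.5502,-.4438,.018],103.1,grip=.5)
crop("scene",60,180,220,300,"s16")
E
```

```text
t25.1 p [ 0.5515 -0.4399  0.0193] rot [1.799e+02 1.000e-01 1.033e+02] F [-0.2  0.2  0.5] w 0.0659 j [-23.  33.  -8.   0. -49. -54.]
[[0.001,0.002,0.004,-3.5,-2.2,1.3,0.5]]
```

View pics/s16.png

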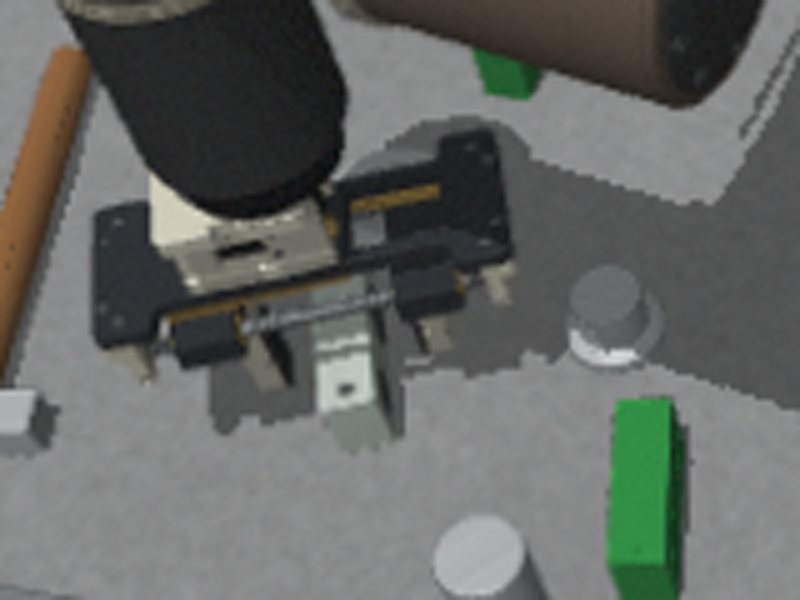

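>>> step_arm --pt "0 0 0.004 -4 -2 1 -1" --pt "0 0 0 0 0 1 -1" --pt "0 0 0 0 0 1 -1" --pt "0 0 0 0 0 1 -1" --pt "0 0 0 0 0 0 -1" --pt "0 0 0 0 0 0 -1" --pt "0 0 0 0 0 0 -1"

```text
time_s: 25.9
tcp_pos: [0.5535, -0.4454, 0.0212]
eef_rot: [179.6, 0.4, 103.1]
contact_force: [0.2, 0.2, -1.3]
gripper_width: 0.0273
```

>>> step_arm --pt "0 0 0 0 0 -10 -1" --pt "0 0 0 0 0 -30 -1" --pt "0 0 0 0 0 -45 -1" --pt "0 0 0 0 0 -45 -1" --pt "0 0 0 0 0 -45 -1" --pt "0 0 0 0 0 -30 -1"

```text
time_s: 26.5
tcp_pos: [0.5473, -0.4424, 0.2274]
eef_rot: [-179.8, -0.2, 103.0]
contact_force: [0.2, 0.2, -3.1]
gripper_width: 0.028
```

```bash
python3 - <<'E'
from h import *
st();plan([.573,.2005,.235],88.95)
E
```

```text
t26.5 p [ 0.5473 -0.4424  0.2274] rot [-179.8   -0.2  103. ] F [ 0.2  0.2 -3.1] w 0.028 j [-23.  23.   5.  -0. -72. -54.]
[[0.0,0.0,0.016,41.4,11.3,-0.4,-1],[0.0,0.0,0.016,41.6,10.6,-0.4,-1],[0.0,0.0,0.016,41.7,10.0,-0.4,-1],[0.0,0.0,0.016,41.9,9.3,-0.4,-1],[0.0,0.0,0.016,42.0,8.6,-0.4,-1],[0.0,0.0,0.016,42.2,7.9,-0.4,-1],[0.0,0.0,0.016,42.3,7.2,-0.4,-1],[0.0,0.0,0.016,42.4,6.5,-0.4,-1],[0.0,0.0,0.016,42.5,5.8,-0.5,-1],[0.0,0.0,0.016,42.6,5.1,-0.5,-1]]
[[0.0,0.0,0.016,42.7,4.4,-0.5,-1],[0.0,0.0,0.016,42.7,3.7,-0.5,-1],[0.0,0.0,0.016,42.8,3.0,-0.5,-1],[0.0,0.0,0.016,42.8,2.3,-0.5,-1],[0.0,0.0,0.016,42.9,1.6,-0.5,-1]]
```

>>> step_arm --pt "0 0 0.016 41 11 -3 -1" --pt "0 0 0.016 42 11 -3 -1" --pt "0 0 0.016 42 10 -3 -1" --pt "0 0 0.016 42 9 -2 -1" --pt "0 0 0.016 42 9 0 -1" --pt "0 0 0.016 42 8 0 -1" --pt "0 0 0.016 42 7 0 -1" --pt "0 0 0.016 42 6 0 -1" --pt "0 0 0.016 42 6 0 -1" --pt "0 0 0.016 42 5 0 -1"

```text
time_s: 27.5
tcp_pos: [0.5642, -0.0069, 0.251]
eef_rot: [179.5, 0.1, 93.0]
contact_force: [1.6, 0.3, -2.0]
gripper_width: 0.0279
```

```bash
python3 - <<'E'
from h import *
st();plan([.573,.2005,.245],88.95)
E
```

```text
t27.5 p [ 0.5642 -0.0069  0.251 ] rot [1.795e+02 1.000e-01 9.300e+01] F [ 1.6  0.3 -2. ] w 0.0279 j [  19.    9.  -12.    0.  -69. -106.]
[[0.002,0.0,0.014,41.3,3.9,1.1,-1],[0.002,0.0,0.014,41.4,3.3,1.1,-1],[0.002,0.0,0.014,41.4,2.8,1.1,-1],[0.002,0.0,0.014,41.5,2.2,1.2,-1],[0.002,0.0,0.014,41.5,1.6,1.2,-1]]
```

>>> step_arm --pt "0 0 0.014 41 4 1 -1" --pt "0 0 0.014 41 3 1 -1" --pt "0 0 0.014 41 3 1 -1" --pt "0 0 0.014 40 2 1 -1" --pt "0 0 0.014 27 1 1 -1" --pt "0 0 0 0 0 0 -1" --pt "0 0 0 0 0 0 -1"

```text
time_s: 28.2
tcp_pos: [0.569, 0.1964, 0.2494]
eef_rot: [179.4, -0.0, 89.1]
contact_force: [0.7, -1.2, -1.8]
gripper_width: 0.0278
```

```bash
python3 - <<'E'
from h import *
st();plan([.573,.2005,.155],88.95)
E
```

```text
t28.2 p [0.569  0.1964 0.2494] rot [179.4  -0.   89.1] F [ 0.7 -1.2 -1.8] w 0.0278 j [  38.   13.   -8.    0.  -69. -129.]
[[0.003,0.0,0.001,1.4,1.0,31.5,-1],[0.003,0.0,0.001,1.4,1.1,31.5,-1],[0.003,0.0,0.001,1.4,1.2,31.5,-1]]
```

>>> step_arm --pt "0.008 0 0 4 2 25 -1" --pt "0 0 0 0 0 35 -1" --pt "0 0 0 0 0 28 -1" --pt "0 0 0 0 0 6 -1" --pt "0 0 0 0 0 0 -1"

```text
time_s: 28.7
tcp_pos: [0.5724, 0.1972, 0.1568]
eef_rot: [179.7, -0.1, 89.0]
contact_force: [0.4, 0.4, -2.0]
gripper_width: 0.0278
```

```bash
python3 - <<'E'
from h import *
st();plan([.573,.2005,.115],88.95)
crop("scene",290,150,430,255,"s17")
E
```

```text
t28.7 p [0.5724 0.1972 0.1568] rot [ 1.797e+02 -1.000e-01  8.900e+01] F [ 0.4  0.4 -2. ] w 0.0278 j [  38.   17.  -14.    0.  -59. -129.]
[[0.005,-0.002,0.001,3.2,0.4,41.8,-1]]
```

View pics/s17.png

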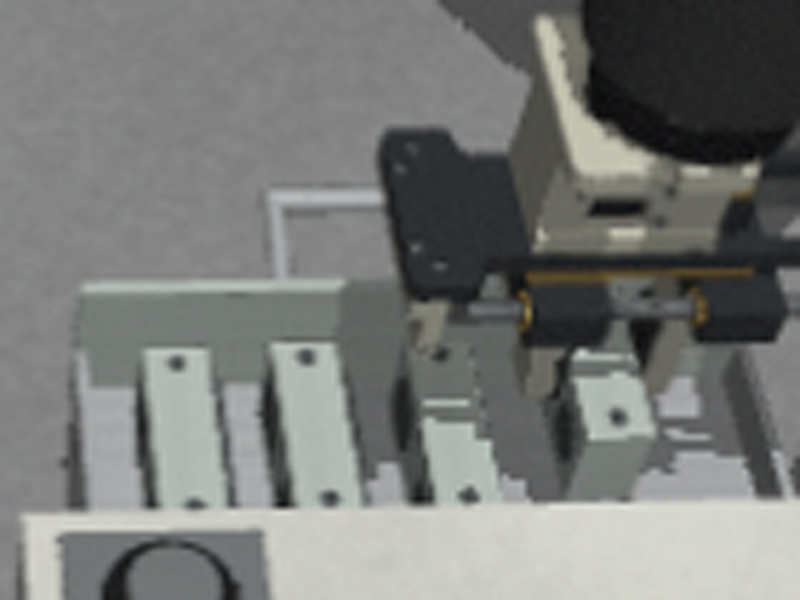

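>>> step_arm --pt "0 0 0 4 0 4 -1" --pt "0 0 0 0 0 12 -1" --pt "0 0 0 0 0 12 -1" --pt "0 0 0 0 0 8 -1" --pt "0 0 0 0 0 4 -1"

```text
time_s: 29.25
tcp_pos: [0.5754, 0.2027, 0.1193]
eef_rot: [179.3, -0.4, 89.0]
contact_force: [0.9, -1.2, -2.7]
gripper_width: 0.0276
```

>>> step_arm --pt "0 0 0 0 -1 3 -1" --pt "0 0 0 0 0 2 -1" --pt "0 0 0 0 0 2 -1"

```text
time_s: 29.55
tcp_pos: [0.5755, 0.2028, 0.1131]
eef_rot: [179.2, -0.3, 89.1]
contact_force: [-2.3, -1.9, 17.8]
gripper_width: 0.0276
```

>>> step_arm --pt "0 0 0 0 0 -1 -0.17" --pt "0 0 0 0 0 0 -0.17" --pt "0 0 0 0 0 -5 -0.17" --pt "0 0 0 0 0 -20 -0.17" --pt "0 0 0 0 0 -40 -0.17" --pt "0 0 0 0 0 -40 -0.17" --pt "0 0 0 -20 -15 -10 -1" --pt "0 0 0 -30 -35 0 -1" --pt "0 0 0 -30 -35 0 -1" --pt "0 0 0 -20 -30 0 -1"

```text
time_s: 30.55
tcp_pos: [0.4586, 0.1038, 0.2344]
eef_rot: [178.9, -0.4, 89.2]
contact_force: [0.1, 0.4, 0.5]
gripper_width: 0.0097
```

```bash
python3 - <<'E'
from h import *
st()
i=r.capture("top")[:,:,::-1]; cv2.imwrite("pics/t18.png",i)
j=r.capture("scene")[:,:,::-1]; cv2.imwrite("pics/s18.png",j);crop("scene",290,170,430,275,"s18c",j)
E
```

```text
t30.6 p [0.4586 0.1038 0.2344] rot [178.9  -0.4  89.2] F [0.1 0.4 0.5] w 0.0097 j [  37.   -0.  -24.    0.  -65. -128.]
```

View pics/t18.png

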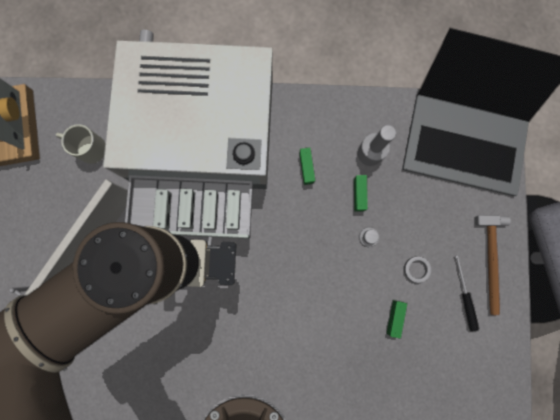

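View pics/s18c.png

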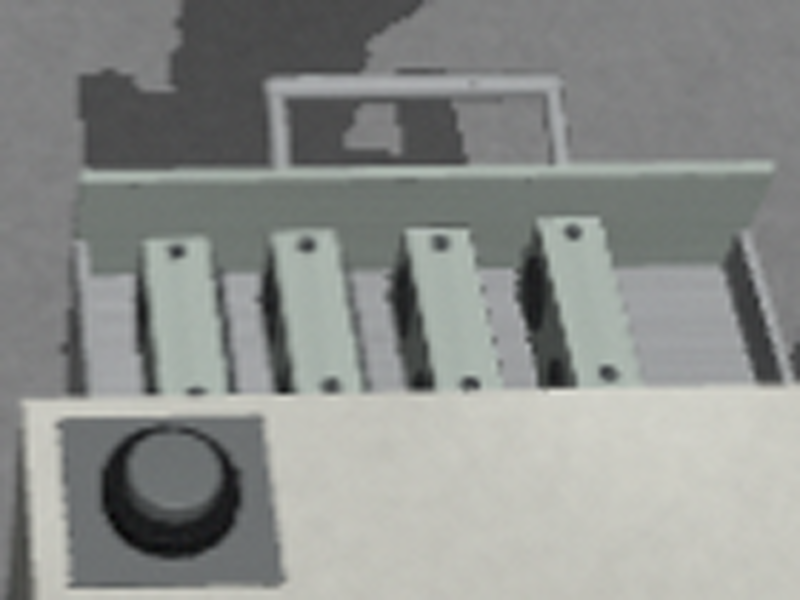

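View pics/s18.png

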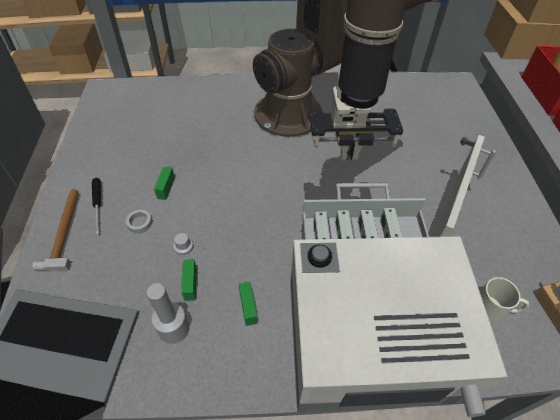

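```bash
python3 - <<'E'
from h import *
crop("top",115,165,265,245,"t18c",cv2.imread("pics/t18.png"))
E
```

```text
(no output)
```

View pics/t18c.png

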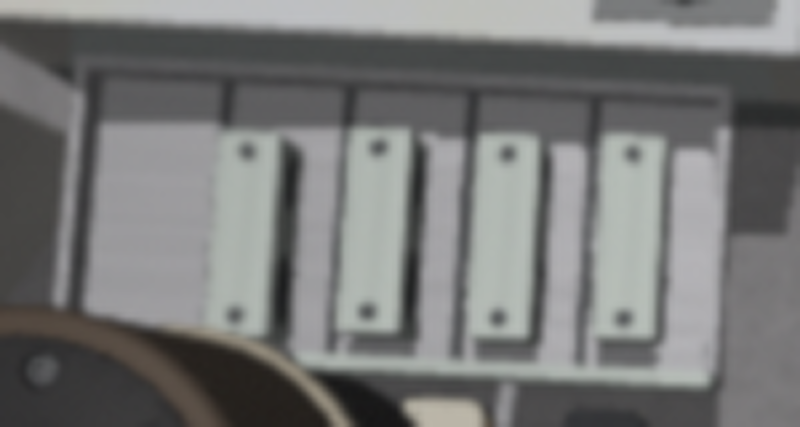

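```bash
cat >> h.py <<'E'
def tri(pt,ps):
    A=[];
    for n,p in(("top",pt),("scene",ps)):
        K,D,V=cam(n); s=cv2.undistortPointsIter(np.array(p,float).reshape(1,1,2),K,D,None,None,(3,50,1e-9)).ravel()
        A+=[s[0]*V[2]-V[0],s[1]*V[2]-V[1]]
    A=np.array(A); x=np.linalg.lstsq(A[:,:3],-A[:,3],rcond=None)[0]; return x,A[:,:3]@x+A[:,3]
E
python3 - <<'E'
from h import *
np.set_printoptions(precision=4,suppress=True)
T=[((633,153),(623,318)),((508,153),(498,317)),((378,148),(367,311)),((248,151),(236,315))]
S=[((196,391),(178,250)),((332,385),(307,244)),((470,383),(440,243)),((608,372),(573,232))]
for a,b in zip(T,S):
    for p,q in zip(a,b): print(*tri(np.array(p)/(16/3)+[115,165],np.array(q)/(40/7)+[290,170]))
E
```

```text
[0.6129 0.0341 0.1356] [ 0.0023  0.0003  0.0023 -0.    ]
[0.5406 0.0357 0.1337] [ 0.0022  0.0003  0.0022 -0.    ]
[0.6116 0.089  0.1342] [ 0.0025  0.0004  0.0025 -0.0001]
[0.5396 0.0901 0.1334] [ 0.0023  0.0004  0.0024 -0.0001]
[0.6124 0.1457 0.1329] [ 0.002   0.0004  0.002  -0.0001]
[0.5407 0.1469 0.1323] [ 0.002   0.0004  0.002  -0.0001]
[0.6096 0.203  0.1327] [ 0.0023  0.0005  0.0023 -0.0002]
[0.5375 0.2043 0.1325] [ 0.0025  0.0006  0.0026 -0.0002]
```

>>> step_arm --pt "0.015 0 0 15 -20 0 -1" --pt "0 0 0 18 -14 0 -1" --pt "0 0 0 0 0 25 -1" --pt "0 0 0 0 0 35 -1" --pt "0 0 0 0 0 24 -1" --pt "0 0 0 0 0 4 -1"

```text
time_s: 31.25
tcp_pos: [0.4254, 0.1405, 0.1503]
eef_rot: [179.1, -1.0, 89.2]
contact_force: [0.1, 0.0, 0.3]
gripper_width: 0.0005
```

```bash
python3 - <<'E'
from h import *
st();plan([.43,.138,.142],88.95)
crop("scene",300,120,440,225,"s19")
E
```

```text
t31.2 p [0.4254 0.1405 0.1503] rot [179.1  -1.   89.2] F [0.1 0.  0.3] w 0.0005 j [  44.    2.  -34.   -0.  -53. -134.]
[[0.015,-0.017,0.004,-2.6,4.5,8.4,-1]]
```

View pics/s19.png

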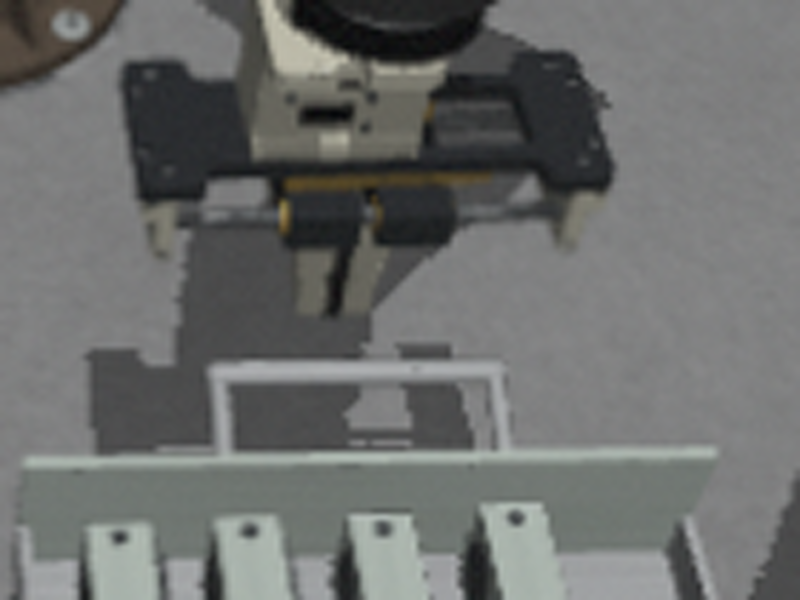

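>>> step_arm --pt "0.015 -0.015 0.004 -2 6 7 -1" --pt "0 0 0 0 8 1 -1" --pt "0 0 0 0 8 0 -1" --pt "0 0 0 0 8 0 -1" --pt "0 0 0 0 10 0 -1" --pt "0 0 0 0 12 0 -1"

```text
time_s: 31.9
tcp_pos: [0.4814, 0.139, 0.1476]
eef_rot: [179.8, -0.3, 89.0]
contact_force: [-2.9, 1.8, -0.8]
gripper_width: 0.0005
```

>>> step_arm --pt "0 0 0 0 14 3 -1" --pt "0 0 0 0 16 2 -1" --pt "0 0 0 0 16 1 -1" --pt "0 0 0 0 16 0 -1" --pt "0 0 0 0 16 0 -1"

```text
time_s: 32.4
tcp_pos: [0.5671, 0.137, 0.1425]
eef_rot: [179.7, -0.3, 89.0]
contact_force: [-3.1, 2.5, 1.8]
gripper_width: 0.0003
```

>>> step_arm --pt "0 0 0 0 15 0 -1" --pt "0 0 0 0 14 0 -1" --pt "0 0 0 0 12 0 -1" --pt "0 0 0 0 10 0 -1" --pt "0 0 0 0 7 0 -1" --pt "0 0 0 0 5 0 -1"

```text
time_s: 33.0
tcp_pos: [0.64, 0.1346, 0.1417]
eef_rot: [179.6, -0.3, 89.0]
contact_force: [-2.1, 1.3, 1.9]
gripper_width: 0.0009
```

>>> step_arm --pt "0 0 0 0 4 0 -1" --pt "0 0 0 0 4 0 -1"

```text
time_s: 33.2
tcp_pos: [0.6435, 0.1342, 0.1414]
eef_rot: [-179.9, -0.2, 89.0]
contact_force: [-32.8, 9.2, 22.5]
gripper_width: 0.0002
```

>>> step_arm --pt "0 0 0 0 -6 -1 -1" --pt "0 0 0 0 -20 0 -1" --pt "0 0 0 0 -30 -20 -1" --pt "0 0 0 0 -40 -30 -1" --pt "0 0 0 0 -40 -35 -1" --pt "0 0 0 0 -30 -10 -1"

```text
time_s: 33.8
tcp_pos: [0.4776, 0.1362, 0.2362]
eef_rot: [-179.8, -0.0, 88.9]
contact_force: [0.5, 0.6, 0.8]
gripper_width: 0.0009
```

```bash
python3 - <<'E'
from h import *
st()
i=r.capture("top")[:,:,::-1]; cv2.imwrite("pics/t20.png",i);crop("top",95,140,295,250,"t20c",i)
crop("scene",280,140,480,290,"s20")
E
```

```text
t33.8 p [0.4776 0.1362 0.2362] rot [-179.8   -0.    88.9] F [0.5 0.6 0.8] w 0.0009 j [  39.    3.  -20.   -0.  -67. -130.]
```

View pics/t20c.png

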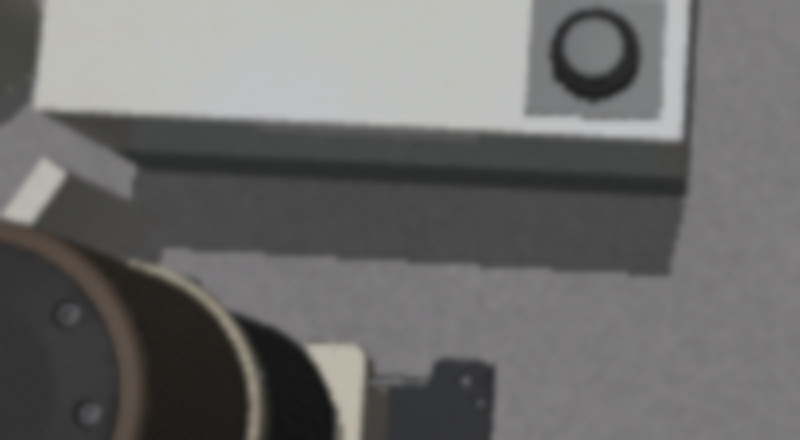

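View pics/s20.png

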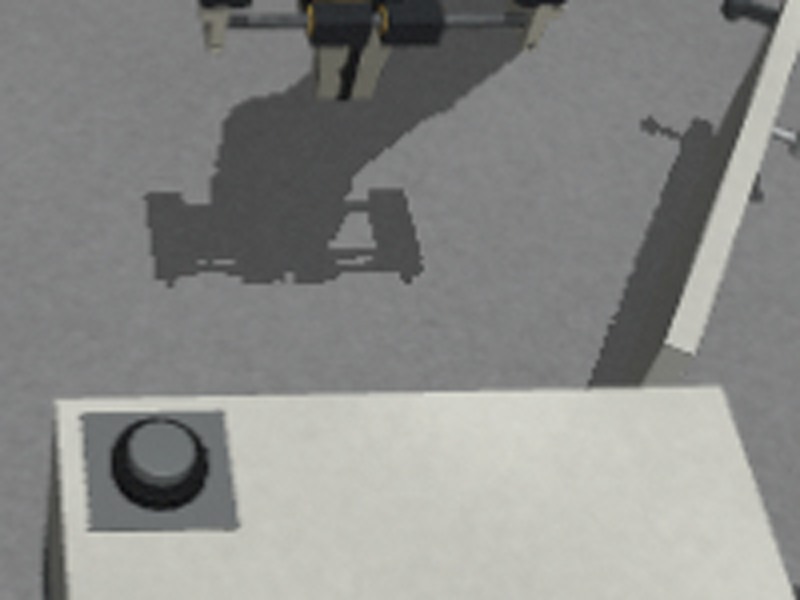

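```bash
python3 - <<'E'
from h import *
np.set_printoptions(precision=4,suppress=True)
i=cv2.imread("pics/t20.png"); crop("top",0,160,140,330,"t20d",i)
plan([.43,.475,.245],148,wmax=8)
E
```

```text
[[0.0,0.0,-0.129,42.3,-6.5,-1.0,-1],[0.0,0.0,-0.129,42.7,-1.0,-1.1,-1],[0.0,0.0,-0.129,42.5,4.5,-1.1,-1],[0.0,0.0,-0.129,41.6,9.9,-1.1,-1],[0.0,0.0,-0.129,40.0,15.1,-1.1,-1],[0.0,0.0,-0.129,37.7,20.2,-1.1,-1],[0.0,0.0,-0.129,34.8,24.8,-1.1,-1],[0.0,0.0,-0.129,31.3,29.1,-1.1,-1]]
```

View pics/t20d.png

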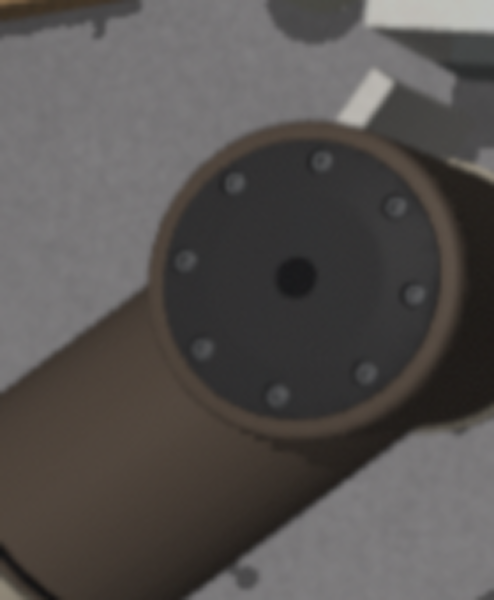

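>>> step_arm --pt "0 0 -0.129 42 -6 -3 -1" --pt "0 0 -0.129 43 -1 -3 -1" --pt "0 0 -0.129 42 4 -3 -1" --pt "0 0 -0.129 42 10 -2 -1" --pt "0 0 -0.129 40 15 -1 -1" --pt "0 0 -0.129 38 20 -1 -1" --pt "0 0 -0.129 35 25 -1 -1" --pt "0 0 -0.129 30 28 -1 -1" --pt "0 0 0 0 0 0 -1"

```text
time_s: 34.8
tcp_pos: [0.427, 0.4868, 0.2538]
eef_rot: [179.4, 0.1, 150.5]
contact_force: [-0.2, -0.1, -0.3]
gripper_width: 0.0004
```

```bash
python3 - <<'E'
from h import *
st();plan([.435,.478,.15],148,wmax=8)
crop("scene",400,80,540,255,"s21")
E
```

```text
t34.8 p [0.427  0.4868 0.2538] rot [1.794e+02 1.000e-01 1.505e+02] F [-0.2 -0.1 -0.3] w 0.0004 j [ 66.  17.  -1.   0. -71. -96.]
[[0.004,0.001,0.015,-3.7,-1.6,34.6,-1],[0.004,0.001,0.015,-3.7,-1.4,34.6,-1],[0.004,0.001,0.015,-3.8,-1.3,34.6,-1]]
```

View pics/s21.png

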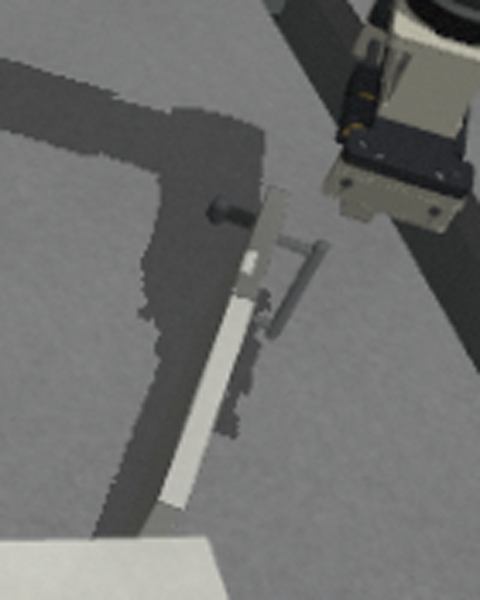

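```bash
python3 - <<'E'
from h import *
s=480/140
for n,p in dict(tcp=[.427,.4868,.2538],tip=[.427,.4868,.15],hinge=[.63,.3135,.187],end=[.63-.35*.8537,.3135+.35*.5208,.187]).items(): print(n,(w2p("scene",p)-[400,80])*s)
np.set_printoptions(precision=4,suppress=True)
print(p2w("scene",np.array([(186,508),(286,192),(158,498),(262,186)])/s+[400,80],.187))
print("hb top",p2w("scene",np.array([(322,245)])/s+[400,80],.155))
E
```

```text
tcp [[352.80680841 206.6667789 ]]
tip [[295.35095012 308.0847191 ]]
hinge [[177.9517583  503.02677347]]
end [[280.63122621 186.79435893]]
[[0.6341 0.3176 0.187 ]
 [0.3373 0.498  0.187 ]
 [0.6254 0.3014 0.187 ]
 [0.3301 0.4806 0.187 ]]
hb top [[0.3641 0.5315 0.155 ]]
```

>>> step_arm --pt "0.01 0 0.04 -12 0 25 -1" --pt "0 0 0 0 0 35 -1" --pt "0 0 0 0 0 30 -1" --pt "0 0 0 0 0 10 -1" --pt "0 0 0 0 0 0 -1"

```text
time_s: 35.35
tcp_pos: [0.4415, 0.4776, 0.1514]
eef_rot: [179.8, 0.2, 147.6]
contact_force: [0.3, -0.3, 0.2]
gripper_width: 0.0006
```

```bash
python3 - <<'E'
from h import *
st();crop("scene",400,80,540,255,"s22")
p=r.get_state()["tcp_pos"][:2]-[.631,.3155]; print("rho",p@[-.855,.52],"d",p@[.52,.855])
E
```

```text
t35.4 p [0.4415 0.4776 0.1514] rot [179.8   0.2 147.6] F [ 0.3 -0.3  0.2] w 0.0006 j [ 65.  21.  -9.   0. -60. -97.]
rho 0.24632005115128958 d 0.0403722579014016
```

View pics/s22.png

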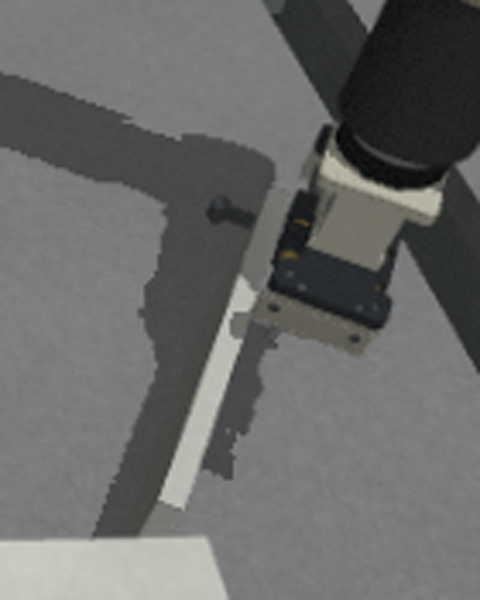

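>>> step_arm --pt "0 0 0 0 -12 0 -1" --pt "0 0 0 0 -12 0 -1" --pt "0 0 -0.08 -1 -20 0 -1" --pt "0 0 -0.1 -1 -25 0 -1" --pt "0 0 -0.1 -1 -25 0 -1" --pt "0 0 -0.1 -1 -25 0 -1"

```text
time_s: 36.0
tcp_pos: [0.3936, 0.3688, 0.159]
eef_rot: [179.1, 0.6, 170.1]
contact_force: [-0.2, 0.6, 0.8]
gripper_width: 0.0007
```

```bash
cat >> h.py <<'E'
def door():
    st(); s=r.get_state(); p=s["tcp_pos"][:2]-[.631,.3155]; R=np.hypot(*p)
    # finger angle about hinge measured from oven -y toward -x ; contact d=.011
    fa=np.degrees(np.arctan2(-p[0],-p[1])); print("R",R,"finger ang",fa,"door ang if touching",fa-1.05*-1-np.degrees(np.arcsin(.011/R)),"ideal yaw",(269-fa))
E
python3 - <<'E'
from h import *
door();cv2.imwrite("pics/s23.png",r.capture("scene")[:,:,::-1])
E
```

```text
t36.0 p [0.3936 0.3688 0.159 ] rot [179.1   0.6 170.1] F [-0.2  0.6  0.8] w 0.0007 j [ 64.  10. -23.   0. -56. -74.]
R 0.24330899277555076 finger ang 102.6492441870346 door ang if touching 101.1080186606034 ideal yaw 166.35075581296542
```

View pics/s23.png

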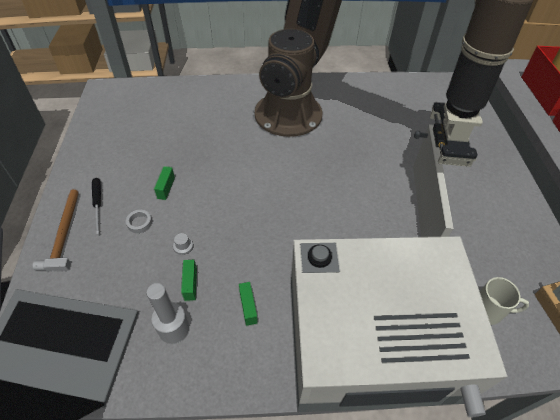

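>>> step_arm --pt "0 0 -0.06 -1 -24 4 -1" --pt "0 0 -0.08 -1 -24 3 -1" --pt "0 0 -0.1 -1 -24 2 -1" --pt "0 0 -0.1 -1 -24 1 -1" --pt "0 0 -0.1 -1 -24 1 -1" --pt "0 0 -0.1 -1 -24 0 -1"

```text
time_s: 36.65
tcp_pos: [0.4035, 0.22, 0.1543]
eef_rot: [179.0, 1.8, -157.4]
contact_force: [0.3, 0.8, -0.5]
gripper_width: 0.0004
```

```bash
python3 - <<'E'
from h import *
door()
E
```

```text
t36.6 p [0.4035 0.22   0.1543] rot [ 179.     1.8 -157.4] F [ 0.3  0.8 -0.5] w 0.0004 j [ 53.   2. -33.   0. -53. -31.]
R 0.24677302778640156 finger ang 67.22314971585891 door ang if touching 65.71832238189198 ideal yaw 201.7768502841411
```

>>> step_arm --pt "0 0 -0.09 -1 -24 1 -1" --pt "0 0 -0.1 -1 -24 1 -1" --pt "0 0 -0.1 -1 -24 0 -1" --pt "0 0 -0.1 -1 -24 0 -1" --pt "0 0 -0.1 -1 -24 0 -1"

```text
time_s: 37.15
tcp_pos: [0.4746, 0.1197, 0.1585]
eef_rot: [-179.9, 3.0, -128.1]
contact_force: [-0.6, 1.1, 0.6]
gripper_width: 0.0005
```

```bash
python3 - <<'E'
from h import *
door(); s=r.get_state(); plan(s["tcp_pos"],s["eef_rot"][2])
cv2.imwrite("pics/s24.png",r.capture("scene")[:,:,::-1])
E
```

```text
t37.1 p [0.4746 0.1197 0.1585] rot [-179.9    3.  -128.1] F [-0.6  1.1  0.6] w 0.0005 j [ 37.   5. -29.  -1. -53.  16.]
R 0.25058591035780614 finger ang 38.606370510598985 door ang if touching 37.140442294965645 ideal yaw 230.393629489401
[[-0.002,0.052,0.0,0.0,0.0,0.0,-1]]
```

View pics/s24.png

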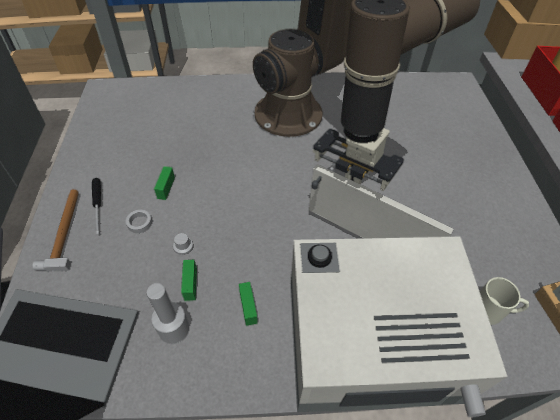

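>>> step_arm --pt "0 0.05 -0.1 -1 -24 3 -1" --pt "0 0 -0.1 -1 -24 2 -1" --pt "0 0 -0.1 -1 -22 1 -1" --pt "0 0 -0.1 -1 -20 1 -1" --pt "0 0 -0.06 0 -15 0 -1"

```text
time_s: 37.7
tcp_pos: [0.5736, 0.0715, 0.1597]
eef_rot: [-179.1, 0.3, -100.5]
contact_force: [-1.1, 0.3, -0.2]
gripper_width: 0.0002
```

```bash
python3 - <<'E'
from h import *
door(); s=r.get_state(); plan(s["tcp_pos"],s["eef_rot"][2])
i=r.capture("scene")[:,:,::-1];crop("scene",270,130,480,290,"s25",i)
E
```

```text
t37.7 p [0.5736 0.0715 0.1597] rot [-179.1    0.3 -100.5] F [-1.1  0.3 -0.2] w 0.0002 j [ 27.  14. -18.   0. -57.  53.]
R 0.2506108301891279 finger ang 13.233213858238924 door ang if touching 11.767535978270821 ideal yaw 255.7667861417611
[[-0.015,0.005,0.0,0.0,0.0,0.0,-1]]
```

View pics/s25.png

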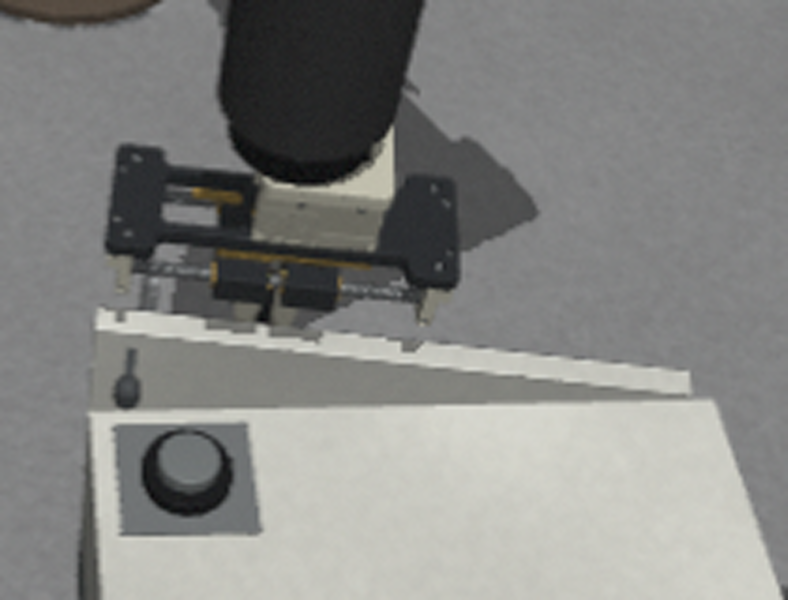

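>>> step_arm --pt "-0.01 0 -0.06 0 -14 2 -1" --pt "0 0 -0.06 0 -12 1 -1" --pt "0 0 -0.04 0 -8 0 -1" --pt "0 0 -0.02 0 -5 0 -1"

```text
time_s: 38.15
tcp_pos: [0.6113, 0.066, 0.1607]
eef_rot: [-179.6, 0.3, -90.0]
contact_force: [0.5, 0.2, -0.0]
gripper_width: 0.0004
```

```bash
python3 - <<'E'
from h import *
door()
E
```

```text
t38.1 p [0.6113 0.066  0.1607] rot [-179.6    0.3  -90. ] F [ 0.5  0.2 -0. ] w 0.0004 j [ 24.  18. -13.  -0. -59.  66.]
R 0.2502501677443006 finger ang 4.507555550025079 door ang if touching 3.038249719283848 ideal yaw 264.4924444499749
```

Now the catch zone; push on slowly.

>>> step_arm --pt "0 0 0 0 -4 0 -1" --pt "0 0 0 0 -4 0 -1"

```text
time_s: 38.35
tcp_pos: [0.6172, 0.0661, 0.1619]
eef_rot: [-179.7, 0.4, -90.2]
contact_force: [-19.0, 5.5, 10.2]
gripper_width: 0.0002
```

>>> step_arm --pt "0 0 0 0 -4 0 -1" --pt "0 0 0 0 -4 0 -1"

```text
time_s: 38.55
tcp_pos: [0.617, 0.0661, 0.162]
eef_rot: [179.5, 0.3, -90.4]
contact_force: [-17.2, 3.1, 8.7]
gripper_width: 0.0006
```

>>> step_arm --pt "0 0 0 0 -4 0 -1" --pt "0 0 0 0 10 0 -1" --pt "0 0 0 0 30 -30 -1" --pt "0 0 0 0 30 -40 -1" --pt "0 0 0 20 40 -20 -1" --pt "0 0 0 40 20 0 -1" --pt "0 0 0 0 0 0 -1"

```text
time_s: 39.25
tcp_pos: [0.4824, 0.0069, 0.2585]
eef_rot: [179.4, 0.3, -90.7]
contact_force: [0.1, 0.2, 0.9]
gripper_width: 0.0005
```

```bash
python3 - <<'E'
from h import *
st()
i=r.capture("top")[:,:,::-1]; cv2.imwrite("pics/t26.png",i);crop("top",95,110,295,230,"t26c",i)
crop("scene",270,200,470,290,"s26")
E
```

```text
t39.2 p [0.4824 0.0069 0.2585] rot [179.4   0.3 -90.7] F [0.1 0.2 0.9] w 0.0005 j [ 24.   1. -19.  -1. -70.  66.]
```

View pics/t26c.png

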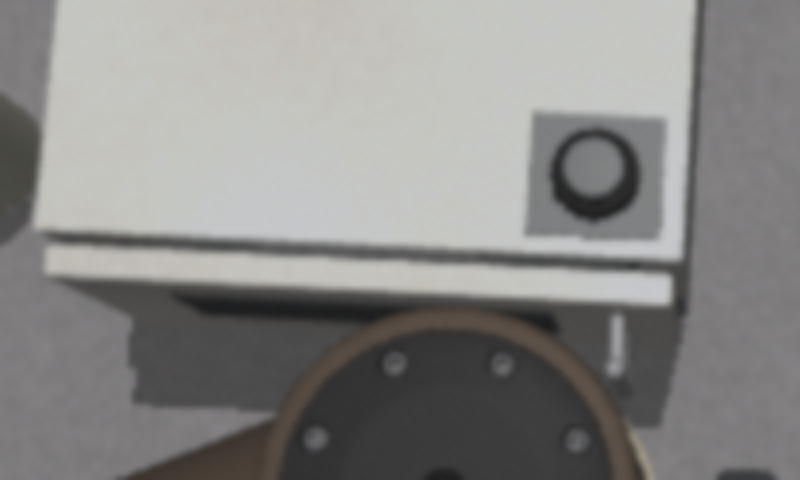

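View pics/s26.png

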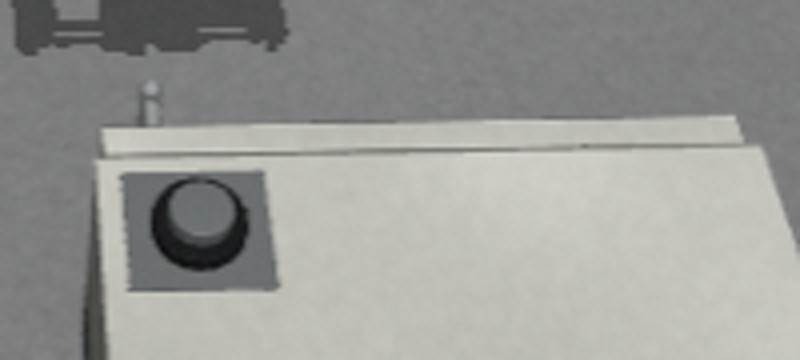

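```bash
python3 - <<'E'
from h import *
np.set_printoptions(precision=4,suppress=True)
print(tri(np.array((593,165))/4+[95,110],np.array((203,208))/4+[270,200]))
x=p2w("top",np.array((593,165))/4+[95,110],.215)[0];print(x)
plan([.694,.007,.26],-91)
E
```

```text
(array([0.6957, 0.0094, 0.21  ]), array([ 0.002 ,  0.0003,  0.002 , -0.    ]))
[0.6941 0.007  0.215 ]
[[0.002,0.001,0.001,-0.2,-41.9,-0.8,-1],[0.002,0.001,0.001,-0.2,-41.9,-0.7,-1],[0.002,0.001,0.001,-0.3,-41.9,-0.6,-1],[0.002,0.001,0.001,-0.3,-41.9,-0.5,-1],[0.002,0.001,0.001,-0.3,-41.9,-0.4,-1]]
```

>>> step_arm --pt "0 0 0 0 -42 -1 -1" --pt "0 0 0 0 -42 -1 -1" --pt "0 0 0 0 -42 -1 -1" --pt "0 0 0 0 -42 0 -1" --pt "0 0 0 0 -35 0 -1" --pt "0 0 0 0 0 0 -1" --pt "0 0 0 0 0 0 -1"

```text
time_s: 40.05
tcp_pos: [0.6984, 0.0101, 0.2545]
eef_rot: [179.4, 0.3, -90.8]
contact_force: [-0.5, -0.3, -0.5]
gripper_width: 0.0004
```

```bash
python3 - <<'E'
from h import *
st();plan([.695,.008,.225],-91)
E
```

```text
t40.0 p [0.6984 0.0101 0.2545] rot [179.4   0.3 -90.8] F [-0.5 -0.3 -0.5] w 0.0004 j [ 16.  22.   7.  -1. -75.  73.]
[[0.01,0.006,0.004,2.3,3.1,29.5,-1]]
```

>>> step_arm --pt "0.01 0.006 0 2 3 10 -1" --pt "0 0 0 0 0 12 -1" --pt "0 0 0 0 0 6 -1" --pt "0 0 0 0 0 4 -1"

```text
time_s: 40.45
tcp_pos: [0.6945, 0.0098, 0.2202]
eef_rot: [180.0, -0.0, -90.7]
contact_force: [-0.0, 0.5, -0.6]
gripper_width: 0.0005
```

>>> step_arm --pt "0 0 0 0 0 4 -1" --pt "0 0 0 0 0 3 -1"

```text
time_s: 40.65
tcp_pos: [0.6943, 0.01, 0.2133]
eef_rot: [-180.0, -0.0, -90.7]
contact_force: [-1.1, -0.3, 3.1]
gripper_width: -0.0001
```

>>> step_arm --pt "0 0 0 0 0 3 -1" --pt "0 0 0 0 0 3 -1"

```text
time_s: 40.85
tcp_pos: [0.6943, 0.01, 0.2084]
eef_rot: [-179.9, -0.0, -90.7]
contact_force: [-2.9, 0.7, 4.1]
gripper_width: -0.0
```

>>> step_arm --pt "0 0 0 0 0 2 -1" --pt "0 0 0 0 0 2 -1"

```text
time_s: 41.05
tcp_pos: [0.6944, 0.01, 0.2083]
eef_rot: [-179.8, -0.0, -90.6]
contact_force: [-6.7, 2.4, 12.4]
gripper_width: 0.0003
```

>>> step_arm --pt "0 0 0 0 0 -5 -1" --pt "0 0 0 0 0 -25 -1" --pt "0 0 0 0 0 -40 -1" --pt "0 0 0 0 40 -10 -1" --pt "0 0 0 20 40 0 -1" --pt "0 0 0 40 30 0 -1" --pt "0 0 0 40 20 0 -1" --pt "0 0 0 40 20 0 -1" --pt "0 0 0 0 0 0 -1"

```text
time_s: 41.95
tcp_pos: [0.5396, -0.1308, 0.2912]
eef_rot: [-179.4, 0.0, -90.5]
contact_force: [0.4, 1.2, 0.0]
gripper_width: 0.0004
```

```bash
python3 - <<'E'
from h import *
st()
cv2.imwrite("pics/t27.png",r.capture("top")[:,:,::-1]);cv2.imwrite("pics/s27.png",r.capture("scene")[:,:,::-1])
i=cv2.imread("pics/t27.png");crop("top",95,110,295,230,"t27c",i)
E
```

```text
t42.0 p [ 0.5396 -0.1308  0.2912] rot [-179.4    0.   -90.5] F [0.4 1.2 0. ] w 0.0004 j [  7.   7.  -9.   0. -74.  83.]
```

View pics/t27.png

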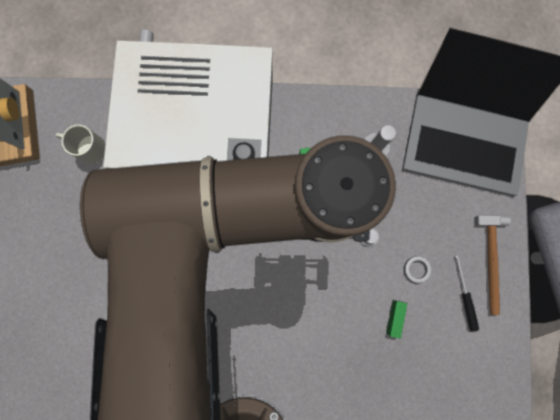

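View pics/t27c.png

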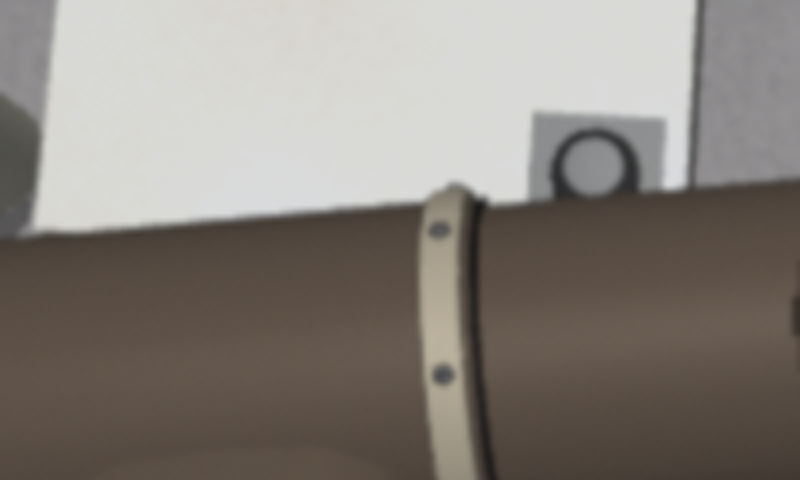

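View pics/s27.png

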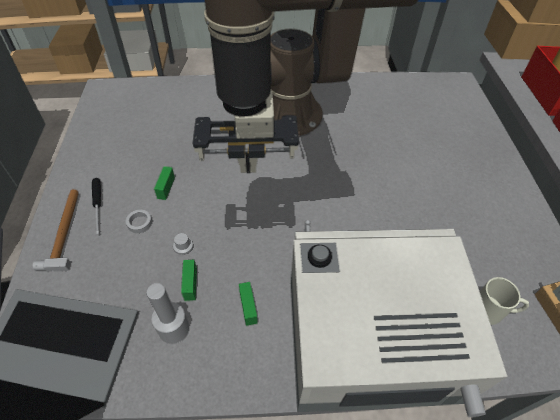

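```bash
python3 - <<'E'
from plant import r
print(r.close_job())
E
```

```text
the job is handed in; nothing more can be done
None
```

The job is done and handed in at about 42 s: all four aluminium blocks are in the oven, the tray is home, the door is shut and the start button was pressed last.

- **Tray and blocks:** I pulled the tray to its stop, set the blocks flat in four separate lanes and left the left-hand lane empty. Measured with both cameras, all four block tops were level within about 3 mm, though about 3 mm below where they should be, which I put down to camera error. I then pushed the tray home until it met a 33 N stop; the handle went out of sight under the roof.
- **Door:** I swung it shut and pushed with about 19 N. In the top picture it is parallel to the oven front. I judged the catch snapped from that and from the stop position; I did not try pulling the door.
- **Button:** it went down to its stop at 12 N, above the 5 N it needs.
- **Bush, ring and green look-alikes:** none of them shows any movement in the last pictures.

Two things did not match at first. The two cameras disagreed by about 4 mm on the tray's ribs, so I placed the blocks where both readings left room. The first block hung about 9 mm lower in the grip than planned, so it reached the tray floor early. I noticed this, corrected it and set the block down flat.

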